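Drain the spent battery packs in the recycling cupboard

TASK

The spent battery packs have to be drained before they go to recycling. First turn the selector dial to the white off mark; then seat every blue pack flat and square in a cradle pocket of its own, then slide the red isolator key nose first fully home into the slot of the control unit, and last turn the dial to the green mark. Leave the bottle, flask, jar and crushed can standing where they are.

Things in the scene. Friction and masses are not known exactly. Their poses are not given: they have to be found in the camera images.
- cradle: Grey fixed discharge cradle, a flat block 84 (x) x 290 (y) x 16 high mm on the tray floor, with five open-topped rectangular pockets in a row along its y. Origin: centre of its underside. It may stand to the left or to the right of the control unit, a little turned.
- pocket0 (a point): Centre of the floor of cradle pocket 0 (pockets 0 to 4 go from the cradle's -y end to its +y end, pitch 54 mm). Pocket 56 mm along the cradle's x, 40 mm along its y, 12 mm deep; the floor is 4 mm and the rim 16 mm above the tray floor; 14 mm of wall between pockets. Axes as the cradle.
- pocket1 (a point): Centre of the floor of cradle pocket 1 (pockets 0 to 4 go from the cradle's -y end to its +y end, pitch 54 mm). Pocket 56 mm along the cradle's x, 40 mm along its y, 12 mm deep; the floor is 4 mm and the rim 16 mm above the tray floor; 14 mm of wall between pockets. Axes as the cradle.
- pocket2 (a point): Centre of the floor of cradle pocket 2 (pockets 0 to 4 go from the cradle's -y end to its +y end, pitch 54 mm). Pocket 56 mm along the cradle's x, 40 mm along its y, 12 mm deep; the floor is 4 mm and the rim 16 mm above the tray floor; 14 mm of wall between pockets. Axes as the cradle.
- pocket3 (a point): Centre of the floor of cradle pocket 3 (pockets 0 to 4 go from the cradle's -y end to its +y end, pitch 54 mm). Pocket 56 mm along the cradle's x, 40 mm along its y, 12 mm deep; the floor is 4 mm and the rim 16 mm above the tray floor; 14 mm of wall between pockets. Axes as the cradle.
- pocket4 (a point): Centre of the floor of cradle pocket 4 (pockets 0 to 4 go from the cradle's -y end to its +y end, pitch 54 mm). Pocket 56 mm along the cradle's x, 40 mm along its y, 12 mm deep; the floor is 4 mm and the rim 16 mm above the tray floor; 14 mm of wall between pockets. Axes as the cradle.
- pack0: Blue spent battery pack, rigid block 52 (its x) x 36 (its y) x 34 high (z) mm, about 0.12 kg, two thin brass strips on top; starts flat on the tray. Origin: centre of its underside. Any pack fits any pocket, either way round (2 mm play each side), and then stands 22 mm out of the cradle. Three to five packs are present; None if absent.
- pack1: Blue spent battery pack, rigid block 52 (its x) x 36 (its y) x 34 high (z) mm, about 0.12 kg, two thin brass strips on top; starts flat on the tray. Origin: centre of its underside. Any pack fits any pocket, either way round (2 mm play each side), and then stands 22 mm out of the cradle. Three to five packs are present; None if absent.
- pack2: Blue spent battery pack, rigid block 52 (its x) x 36 (its y) x 34 high (z) mm, about 0.12 kg, two thin brass strips on top; starts flat on the tray. Origin: centre of its underside. Any pack fits any pocket, either way round (2 mm play each side), and then stands 22 mm out of the cradle. Three to five packs are present; None if absent.
- pack3: Blue spent battery pack, rigid block 52 (its x) x 36 (its y) x 34 high (z) mm, about 0.12 kg, two thin brass strips on top; starts flat on the tray. Origin: centre of its underside. Any pack fits any pocket, either way round (2 mm play each side), and then stands 22 mm out of the cradle. Three to five packs are present; None if absent.
- pack4: Blue spent battery pack, rigid block 52 (its x) x 36 (its y) x 34 high (z) mm, about 0.12 kg, two thin brass strips on top; starts flat on the tray. Origin: centre of its underside. Any pack fits any pocket, either way round (2 mm play each side), and then stands 22 mm out of the cradle. Three to five packs are present; None if absent.
- control: Grey fixed control unit, box 130 (x) x 100 (y) x 36 high mm. Origin: centre of its underside. Its front (-x side, towards the robot) has a red-edged letterbox slot at tray-floor level; the dial is on top.
- slot_mouth (a point): Middle of the slot's mouth, at floor level on the control unit's front face. Slot 55 mm wide (y), open from the tray floor up to 10 mm, running 47 mm deep along the unit's +x. Axes as the control unit.
- slot_end (a point): Middle of the slot's closed inner end, at floor level, 47 mm along +x from slot_mouth; the key's nose touches here when it is fully home. Axes as the control unit.
- key: Red loose isolator key, 0.09 kg: flat plate 90 (its x) x 50 (y) x 5 mm lying on the tray, with an upright grip fin 36 (x) x 10 (y) x 40 high mm on it, centred at x = -25 mm, top 45 mm above the tray. Origin: centre of the plate's underside; +x points to the nose that enters the slot. 47 mm of the plate goes into the slot; the fin stays outside.
- key_nose (a point): Middle of the key's nose edge, on the underside, 45 mm along the key's +x from its origin.
- dial (a joint): Selector dial angle, rad, growing clockwise seen from above. Detents every 0.698 rad (40 degrees): 0 = white mark (off), 0.698 = yellow, 1.396 = green (drain), 2.094 = red. End stops at -0.10 and 2.20. Click torque about 0.06 N m plus a little friction; let go between two marks it springs to the nearer.
- dial_grip (a point): Point on the dial's upright axis, 58 mm above the tray floor, 18 mm from the control unit's centre towards its +x. The grip is a grey bar 50 long x 12 wide mm, from 44 to 68 mm above the floor, on a grey 58 mm disc, with a white line on the pointer half. The bar is not along this point's axes: use dial_pointer.
- dial_pointer (a point): Pointer end of the dial's grip bar, 25 mm from dial_grip along the bar, same height. At dial 0 the bar points 60 degrees to the left (counter-clockwise) of the control unit's +x; at 2.094 60 degrees to the right. The four coloured dots (11 mm) lie on the black face at 37 mm from the axis.
- bottle: Brown glass bottle, standing, 62 mm wide, 200 mm tall; bystander. Origin: centre of underside.
- flask: Empty white shampoo flask with flip-top cap, standing, 40 x 68 x 159 mm; bystander. Origin: centre of underside.
- jar: Clear glass yogurt jar, standing, 68 mm wide, 85 mm tall; bystander. Origin: centre of underside.
- can: Crushed silver can, a flat puck 68 mm wide, 33 mm high; bystander. Origin: centre of underside.
Not all that is in view belongs to the job. Of the things that look like the key, the larger one is meant.

How it is judged:
By the outcome, as a careful person would: the job done as asked, in the order asked, and still so for the second after the job is handed in, with the robot touching nothing.
Of pack0, pack1, pack2, pack3, pack4 only 3 to 5 are there at a start; the rules pass over those that are not, and their reading is None.
At some moment in a run one of pack0, pack1, pack2, pack3, pack4, key may be knocked a few centimetres aside while the robot is not near it.
Once in a run the grip may slacken for a moment while it holds something.
It also fails if it takes over 210 s, if anything falls off the work surface, if the arm or the gripper's body presses on something with over 40 N, if the wrist force passes 120 N, or if a joint passes its speed limit or range.

ROBOT

A 7-joint arm with a two-finger parallel gripper is mounted at the origin on the work surface. World frame = base frame: x ahead of the robot, y to its left, z up, the work surface at z = 0. Lengths are in mm, angles in rad, forces in N, time in s.
With the tool pointing down it reaches from about 400 to 875 mm from the base axis. Payload 4.4 kg.
Tool frame: the origin (TCP) lies on the centre line of the jaws, within the pads' length; the fingertips stand 14 mm ahead of it and the grasp point (between the pads) lies 5 mm behind it (tips_ahead is the distance from the TCP to the fingertips, in mm); z points along the fingers, y is the line along which they close (so a half turn about z gives the same grasp; the last joint's range is limited). The gripper opens to 85 mm and grips with 20 to 120 N. Pads are 22 mm wide; open, the fingers measure 114 mm over their backs; the gripper's body (76 mm by 85 mm) begins 54 mm behind the grasp point. The pads swing forward as they close: fully open they stand 13 mm farther back than shut.
Start: joints at [-1.298, 0.628, 0.038, 1.517, -0.027, 0.996, -0.02], TCP at [216.007, 613.073, 207.313] pointing down, gripper open.
Joint ranges: [-3.06, 3.06], [-0.37, 2.12], [-1.25, 1.32], [0.18, 2.47], [-1.1, 4.24], [0.23, 1.98], [-2.94, 2.94]. Speed limits (rad/s): [2.57, 2.57, 3.14, 3.14, 3.14, 3.14, 3.14].

INTERFACE

Orientations are given as [roll, pitch, yaw] about the fixed x, y, z axes, in that order (R = Rz(yaw) Ry(pitch) Rx(roll)).
In Python, from cell import * gives the robot as it stands.
- The arm moves only by the tool move_arm, never from a script. Its argument "rows" is text: rows parted by semicolons, each of 7 numbers parted by spaces: the shift along the tool's x, y, z scaled (see below), then the turn, a rotation vector about the tool's x, y, z scaled (see below), then the closure, from -1 (fully open) to 1 (shut). A call has 1 to 12 rows; each row is the pose to reach, as a shift and turn from the pose commanded when the call began, along the tool's axes at that moment; what a row does not reach only later rows make up. The controller multiplies each number of a shift by 0.3 m and each number of a turn by pi/2 rad. A row lasts 1/12 s, in which the tool goes at most 41.7 mm and 7.16 degrees, less where a joint would pass 70% of its speed; a pose out of reach is approached as far as the arm can. A call with a number of a shift or a turn outside -1 to 1 is refused whole. A call with a gripper value outside its range is refused whole. The fingers move at their own pace and stop on an object; the grip force is fixed at half the most. Time passes only in rows, so rows that repeat a pose let the fingers close. It gives the time, the measured TCP pose, the force, the opening and the grip force at its end, in the units of the state.
- read_state(): the state, without advancing time (a new reading comes with each control period).
- get_image(name): name is "side" or "top" or "wrist"; returns a dict with "img" (480x640x3 uint8, red, green, blue), "vfov" (degrees; the focal length in pixels is half the picture's height over the tangent of half this angle, whatever the lens; pixels are square), "cx", "cy" (the principal point, pixels), "extrinsics" (4x4, takes a point from camera to world coordinates); the wrist camera has in their place "T_tool_cam" (4x4, takes a point from camera to tool coordinates, whose origin is the TCP and whose axes are the flange's). Camera axes: x right, y up, looking along -z (the intrinsics and any distortion apply to the point x, -y, -z); pixel columns grow to the right and rows downward; lengths in mm; the calibration is good to about 2 mm. A picture is of the moment at which its call begins: read the wrist's pose just before it. There is no depth.
- finish_job(): hands the job in; it is judged then, once.
The state is a dict: "clock": time; "qpos": joint angles; "qd": joint speeds; "tau": joint torques, N m; "eef_pos": TCP position; "tool_rot": TCP orientation; "force": force on the tool from outside, world axes, zero at the start; "torque": the same for the moment, N m; "width": finger opening in mm; "gripper_force": force on a finger pad.
Only numpy, scipy, OpenCV 4.12 (cv2) and the standard library are available. Lean on these libraries where they do the work, as an engineer would, in place of code of your own. Each camera call takes 0.05 s, during which the arm holds its last target. There are 200 camera calls.

## Working session

There is one attempt and no reset: what is moved stays moved. The work goes in short steps, Python scripts to look and compute and a tool call to move; the robot and the scene stay as the last step left them, time stands still between calls to the robot, and variables do not carry over. Pictures are saved under pics/ and viewed, at most 14 in all, crops included, and the job is handed in when it is done.

Besides the shell and the picture viewer there is one more tool, called after "Emit:" as name(argument=value, ...) on one line, values as JSON. move_arm: Moves the arm, as the interface text tells. Its arguments: {"type":"object","properties":{"rows":{"type":"string"}},"required":["rows"]}

```bash
ls; mkdir -p pics
python3 - <<'E'
from cell import *
import cv2
s=read_state();print({k:s[k] for k in('clock','eef_pos','tool_rot','force','width')})
for n in('top','side'):
    d=get_image(n);cv2.imwrite(f'pics/{n}0.png',d['img'][:,:,::-1])
    print(n,d['vfov'],d['cx'],d['cy'],d['extrinsics'],[k for k in d])
d=get_image('wrist');cv2.imwrite('pics/wrist0.png',d['img'][:,:,::-1]);print(d['vfov'],d['cx'],d['cy'],d['T_tool_cam'],[k for k in d if k!='img'])
E
```

```text
pics
{'clock': 0.0, 'eef_pos': array([215.75648763, 612.43194862, 206.38990883]), 'tool_rot': array([-3.13970139e+00,  4.74595056e-06,  2.80283538e+00]), 'force': array([ 0.09810104, -0.62572692, -0.46259462]), 'width': 85.45072794413447}
top 55.44048437292631 325.53131346778844 233.96729142547838 [[-1.67204338e-02  9.96509406e-01 -8.17889387e-02  4.88086304e+02]
 [-9.99440273e-01 -1.90279231e-02 -2.75150820e-02 -4.41920610e+01]
 [-2.89753116e-02  8.12830951e-02  9.96269788e-01  1.31781376e+03]
 [ 0.00000000e+00  0.00000000e+00  0.00000000e+00  1.00000000e+00]] ['img', 'vfov', 'cx', 'cy', 'extrinsics']
side 51.468134498875514 311.7375249323985 238.82939774562064 [[ 8.07282935e-01  3.86389934e-01 -4.46090889e-01  5.96508644e+01]
 [-5.90123096e-01  5.19538598e-01 -6.17927485e-01 -7.52522341e+02]
 [-6.99952523e-03  7.62090850e-01  6.47432269e-01  8.07622713e+02]
 [ 0.00000000e+00  0.00000000e+00  0.00000000e+00  1.00000000e+00]] ['img', 'vfov', 'cx', 'cy', 'extrinsics']
64.08441701920474 317.87042238426096 243.39735149942865 [[ 1.22985958e-03  9.63440013e-01  2.67921311e-01  6.86865098e+01]
 [ 9.99998851e-01 -9.47443486e-04 -1.18338179e-03  1.73973629e-01]
 [-8.86277069e-04  2.67922459e-01 -9.63440071e-01 -1.66635783e+02]
 [ 0.00000000e+00  0.00000000e+00  0.00000000e+00  1.00000000e+00]] ['vfov', 'cx', 'cy', 'T_tool_cam']
```

View pics/top0.png

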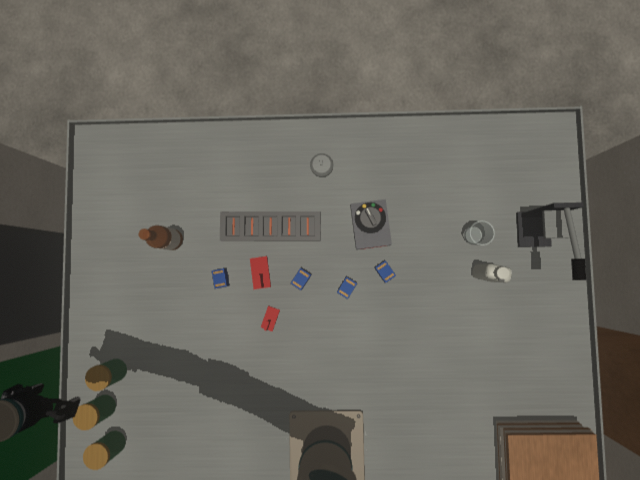

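View pics/side0.png

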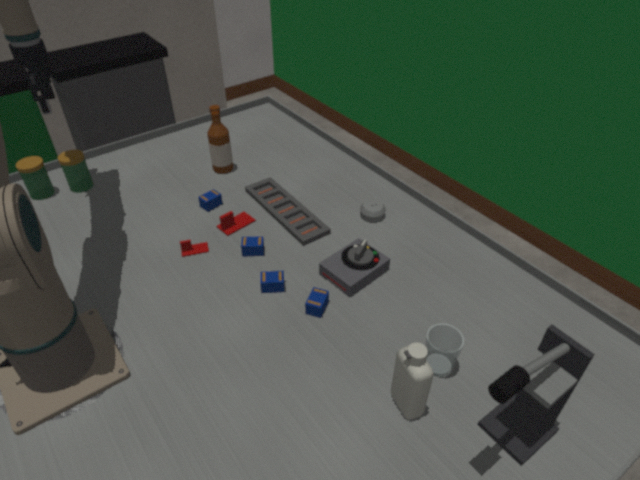

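Top view: four blue packs (220,278), (301,278), (347,287), (385,271); cradle (270,226); control unit (370,224); key candidates: the large red one (261,272) and the small red one (270,318). By the description the large one is meant. I'll take an enlarged crop to check it.

```bash
cat > h.py <<'E'
import numpy as np, cv2, json
from cell import *
from scipy.spatial.transform import Rotation as R
def cam(n,name=None):
    s=read_state(); d=get_image(n)
    if n=='wrist':
        T=np.eye(4);T[:3,:3]=R.from_euler('xyz',s['tool_rot']).as_matrix();T[:3,3]=s['eef_pos'];E=T@d['T_tool_cam']
    else: E=d['extrinsics']
    f=240/np.tan(np.radians(d['vfov'])/2)
    if name:
        cv2.imwrite(f'pics/{name}.png',d['img'][:,:,::-1]); np.savez(f'pics/{name}.npz',E=E,f=f,c=[d['cx'],d['cy']])
    return d['img'],dict(E=E,f=f,c=[d['cx'],d['cy']])
def load(name): return np.load(f'pics/{name}.npz')
def ray(k,u,v):
    d=np.array([(u-k['c'][0])/k['f'],-(v-k['c'][1])/k['f'],-1]); d=k['E'][:3,:3]@d
    return k['E'][:3,3],d/np.linalg.norm(d)
def pz(k,u,v,z):
    o,d=ray(k,u,v); return o+d*(z-o[2])/d[2]
def proj(k,p):
    q=np.linalg.inv(k['E'])@np.r_[p,1]; return np.array([k['c'][0]+k['f']*q[0]/-q[2],k['c'][1]-k['f']*q[1]/-q[2]])
def tri(obs):
    A=np.zeros((3,3));b=np.zeros(3)
    for k,u,v in obs:
        o,d=ray(k,u,v);P=np.eye(3)-np.outer(d,d);A+=P;b+=P@o
    p=np.linalg.solve(A,b); e=[np.linalg.norm(proj(k,p)-[u,v]) for k,u,v in obs]; return p,e
def go(p,yaw,cur=None,curyaw=None):
    "shift/turn numbers from measured pose to p,yaw with tool straight down"
    s=read_state(); C=R.from_euler('xyz',s['tool_rot']); P=np.array(s['eef_pos'])
    D=R.from_euler('xyz',[np.pi,0,yaw]); best=None
    for k in (0,np.pi):
        r=(C.inv()*R.from_euler('xyz',[np.pi,0,yaw+k])).as_rotvec()
        print('go',np.round(C.inv().apply(np.array(p)-P)/300,4),np.round(r/(np.pi/2),4),'yaw',round(yaw+k,3),'j7',round(s['qpos'][6],2))
E
python3 - <<'E'
from h import *
i,k=cam('top','t1')
cv2.imwrite('pics/t1c.png',cv2.resize(i[190:340,200:400,::-1],None,fx=4,fy=4,interpolation=cv2.INTER_CUBIC))
for u,v,z in [(220,278,34),(301,278,34),(347,287,34),(385,271,34),(270,226,16),(370,224,36),(370,216,58),(261,272,5),(321,165,33),(479,232,40),(172,237,0)]: print((u,v),pz(k,u,v,z).round())
E
```

```text
(220, 278) [475. 291.  34.]
(301, 278) [471.  62.  34.]
(347, 287) [444. -66.  34.]
(385, 271) [ 487. -173.   34.]
(270, 226) [621. 151.  16.]
(370, 224) [ 619. -134.   36.]
(370, 216) [ 639. -133.   58.]
(261, 272) [490. 180.   5.]
(321, 165) [792.   1.  33.]
(479, 232) [ 590. -436.   40.]
(172, 237) [596. 441.   0.]
```

View pics/t1c.png

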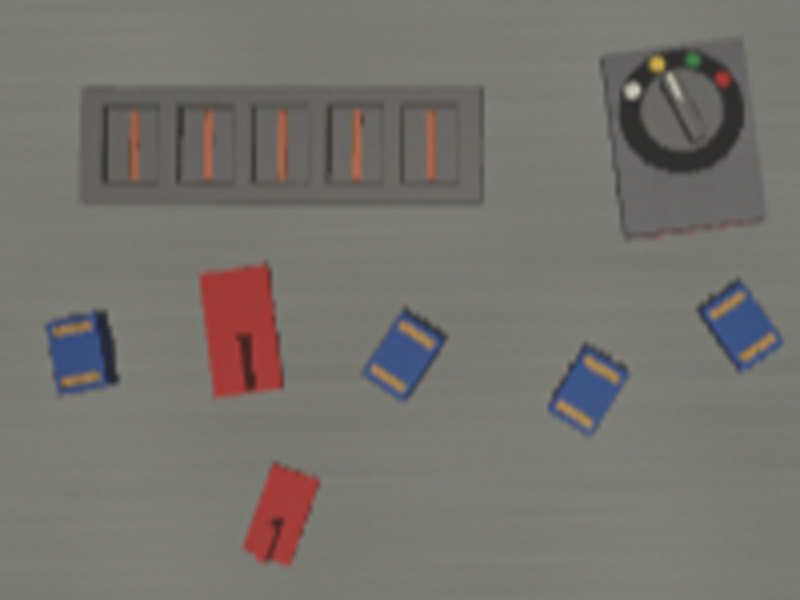

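The big red plate (crop 242,330; fin at its lower end, nose pointing up towards +x) is about 92×52 mm by scale, so it is the key. The smaller one at (282,513) is a decoy. The dial points at yellow. Next I move to overview positions for the wrist camera.

Run:
```python
from h import *
go([540,160,240],np.pi)
go([540,-60,240],np.pi)
```

```text
go [-1.5205 -1.0642 -0.1096] [-7.000e-04 -1.000e-04 -2.157e-01] yaw 3.142 j7 -0.02
go [-1.5205 -1.0642 -0.1096] [-2.0000e-04  1.0000e-03  1.7843e+00] yaw 6.283 j7 -0.02
go [-1.7642 -1.7559 -0.1088] [-7.000e-04 -1.000e-04 -2.157e-01] yaw 3.142 j7 -0.02
go [-1.7642 -1.7559 -0.1088] [-2.0000e-04  1.0000e-03  1.7843e+00] yaw 6.283 j7 -0.02
```

Emit:
move_arm(rows="-0.76 -0.53 -0.11 0 0 0 -1;-0.76 -0.53 -0.11 0 0 0 -1;-0.76 -0.53 -0.11 0 0 0 -1;-0.76 -0.53 -0.11 0 0 0 -1;-0.76 -0.53 -0.11 0 0 0 -1;-0.76 -0.53 -0.11 0 0 0 -1;-0.76 -0.53 -0.11 0 0 0 -1;-0.76 -0.53 -0.11 0 0 0 -1;-0.76 -0.53 -0.11 0 0 0 -1")

```text
clock: 0.95
eef_pos: [379.8, 385.6, 240.7]
tool_rot: [3.141, 0.001, 2.798]
force: [-0.7, 0.1, 0.9]
width: 85.3
gripper_force: 0.0
```

Emit:
move_arm(rows="-0.76 -0.53 0 0 0 -0.215 -1;-0.76 -0.53 0 0 0 -0.215 -1;-0.76 -0.53 0 0 0 -0.215 -1;-0.76 -0.53 0 0 0 -0.215 -1;-0.76 -0.53 0 0 0 -0.215 -1;-0.76 -0.53 0 0 0 -0.215 -1;-0.76 -0.53 0 0 0 -0.215 -1;-0.76 -0.53 0 0 0 -0.215 -1;-0.76 -0.53 0 0 0 -0.215 -1")

```text
clock: 1.7
eef_pos: [540.8, 161.3, 239.7]
tool_rot: [3.141, -0.001, 3.138]
force: [-0.1, 0.2, -0.7]
width: 85.4
gripper_force: 0.0
```

Run:
```python
from h import *
i,k=cam('wrist','w1'); s=read_state(); print(s['clock'],s['eef_pos'],s['tool_rot'],s['qpos'])
go([540,-60,240],np.pi)
```

```text
1.75 [539.83172978 163.24681194 239.79596664] [ 3.14039450e+00 -1.29293792e-03 -3.14153378e+00] [-0.3449457   0.46800795  0.00382769  1.72112971 -0.00403358  0.95327884
  1.23166237]
go [-5.000e-04 -7.442e-01 -1.600e-03] [ 0.0008 -0.0008  0.    ] yaw 3.142 j7 1.23
go [-5.000e-04 -7.442e-01 -1.600e-03] [ 1.3e-03  1.2e-03 -2.0e+00] yaw 6.283 j7 1.23
```

Emit:
move_arm(rows="0 -0.744 0 0 0 0 -1;0 -0.744 0 0 0 0 -1;0 -0.744 0 0 0 0 -1;0 -0.744 0 0 0 0 -1;0 -0.744 0 0 0 0 -1;0 -0.744 0 0 0 0 -1;0 -0.744 0 0 0 0 -1;0 -0.744 0 0 0 0 -1;0 -0.744 0 0 0 0 -1;0 -0.744 0 0 0 0 -1")

```text
clock: 2.58
eef_pos: [540.3, -58.1, 240.2]
tool_rot: [3.14, -0.0, -3.138]
force: [0.0, 0.9, 0.0]
width: 85.2
gripper_force: 0.0
```

Run:
```python
from h import *
i,k=cam('wrist','w2')
for _ in range(3):
    s=read_state(); print(s['clock'],s['eef_pos'],s['tool_rot']);cam('top')
```

```text
2.6333 [540.29063506 -58.63235991 240.22137365] [ 3.14031973e+00 -1.47503134e-04 -3.13826672e+00]
2.6833 [540.27666479 -59.23481822 240.25386671] [ 3.14073893e+00 -1.19617834e-04 -3.13897211e+00]
2.7333 [540.23538145 -59.72507918 240.2260152 ] [ 3.14098604e+00 -1.68781209e-04 -3.13969053e+00]
```

View pics/w1.png

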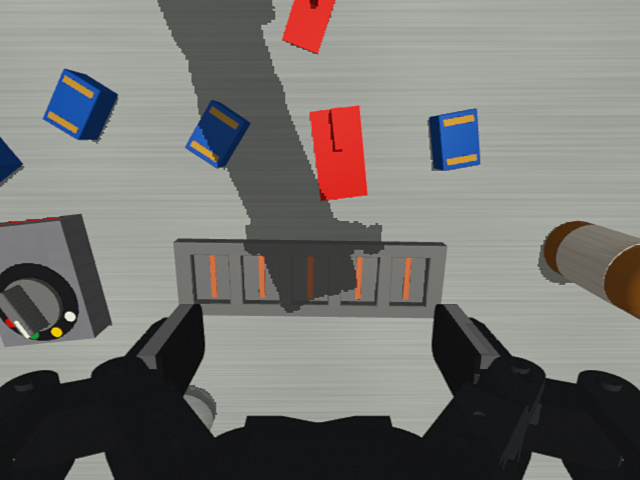

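View pics/w2.png

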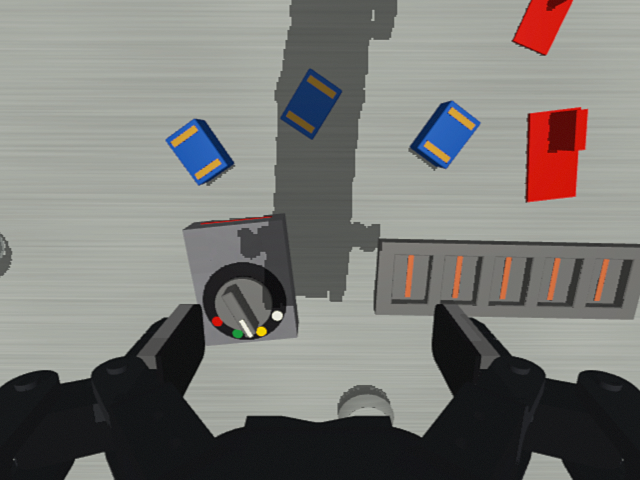

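w1/w2 show the four packs, the big key and the cradle (strips at about (410..604, 275..280) in w2). They also show the control unit with the dial axis near (243,303) and the pointer near (247,328) in w2. I'll fit models to the colour masks in both views.

```bash
cat > fit.py <<'E'
from h import *
from scipy.optimize import minimize
S=3
def box(x0,x1,y0,y1,z0,z1): return np.array([[x,y,z] for x in(x0,x1) for y in(y0,y1) for z in(z0,z1)],float)
PACK=[box(-26,26,-18,18,0,34)]
KEY=[box(-45,45,-25,25,0,5),box(-43,-7,-5,5,5,45)]
def blue(i): i=i.astype(int);r,g,b=i[...,0],i[...,1],i[...,2]; m=((b>1.5*r)&(b>1.2*g))|((r>1.5*b)&(g>1.15*b)&(r<2.2*g)&(r>50)); return m.astype(np.uint8)
def red(i): i=i.astype(int);r,g,b=i[...,0],i[...,1],i[...,2]; return ((r>2.2*g)&(r>2.2*b)).astype(np.uint8)
def sil(k,model,p,roi):
    x,y,a,z=p; M=np.zeros(((roi[3]-roi[1])*S,(roi[2]-roi[0])*S),np.uint8); c,s=np.cos(a),np.sin(a)
    for b in model:
        w=b@np.array([[c,s,0],[-s,c,0],[0,0,1]])+[x,y,z]
        q=np.array([proj(k,t) for t in w]); q=((q+0.5-[roi[0],roi[1]])*S-0.5)
        h=cv2.convexHull(q.astype(np.float32)); cv2.fillConvexPoly(M,np.round(h*16).astype(np.int32),1,shift=4)
    return M
def fit(model,maskf,obs,p0,pad=25,zfree=False):
    "obs: list of (img,k); p0=(x,y,yaw)"
    D=[]
    for im,k in obs:
        q=np.array([proj(k,np.array([p0[0],p0[1],0])+t) for t in box(-50,50,-50,50,0,30)])
        lo=np.floor(q.min(0)).astype(int);hi=np.ceil(q.max(0)).astype(int)
        roi=[max(lo[0],0),max(lo[1],0),min(hi[0],640),min(hi[1],480)]
        m=maskf(im[roi[1]:roi[3],roi[0]:roi[2]])
        M0=sil(k,model,(*p0[:3],0),roi)
        n,l=cv2.connectedComponents(m); ls=l.repeat(S,0).repeat(S,1); best=np.argmax([0]+[np.sum(M0[ls==j]) for j in range(1,n)])
        m=((l==best)).astype(np.uint8); m=cv2.morphologyEx(m,cv2.MORPH_CLOSE,np.ones((3,3)))
        m=(cv2.resize(m.astype(np.float32),None,fx=S,fy=S,interpolation=cv2.INTER_LINEAR)>.5).astype(np.uint8)
        D.append((m,k,roi))
    def cost(p):
        e=0
        for m,k,roi in D:
            s=sil(k,model,(p[0],p[1],p[2]/50,p[3] if zfree else 0),roi); e+=1-np.sum(m&s)/max(1,np.sum(m|s))
        return e/len(D)
    best=None
    for a in ([p0[2]] if len(p0)>3 else [p0[2],p0[2]+.5,p0[2]-.5]):
        x0=[p0[0],p0[1],a*50]+([0] if zfree else [])
        r=minimize(cost,x0,method='Nelder-Mead',options=dict(initial_simplex=[x0]+[[v+(8 if i==j else 0) for j,v in enumerate(x0)] for i in range(len(x0))],xatol=.05,fatol=1e-4))
        if best is None or r.fun<best.fun: best=r
    p=best.x.copy();p[2]/=50; return p,best.fun
E
python3 - <<'E'
from fit import *
w3,k3=cam('wrist','w3'); rd=lambda n:cv2.imread(f'pics/{n}.png')[:,:,::-1]
w1,k1=rd('w1'),load('w1'); t,kt=rd('t1'),load('t1')
for nm,p0,ob in [('A',(475,291,1.6),[(w1,k1)]),('B',(471,62,1),[(w1,k1),(w3,k3)]),('C',(444,-66,1),[(w1,k1),(w3,k3)]),('D',(487,-173,2.2),[(w3,k3)])]:
    for o in ([ob] if len(ob)==1 else [ob,ob[1:]]):
        p,e=fit(PACK,blue,o,p0); print(nm,p.round(2),round(e,3))
    if len(ob)>1: print(' zfree',*fit(PACK,blue,ob,p0,zfree=True))
for o in ([(w1,k1)],[(w3,k3)]): print('key',*fit(KEY,red,o,(490,180,-0.05)))
print('keyz',*fit(KEY,red,[(w1,k1),(w3,k3)],(490,180,-0.05),zfree=True))
def orange(i): i=i.astype(int);return ((i[...,0]>1.5*i[...,1])&(i[...,0]<2.2*i[...,1])&(i[...,0]>60)).astype(np.uint8)
for w,k in((w1,k1),(w3,k3)):
    m=orange(w);m[:225]=0;m[310:]=0
    n,l,st,c=cv2.connectedComponentsWithStats(m)
    for j in range(1,n):
        if st[j,4]>60: print(c[j].round(1),st[j].tolist(),pz(k,*c[j],4.5).round(1))
o=np.hstack([cv2.resize(w3[205:355,170:310],None,fx=2.85,fy=4,interpolation=cv2.INTER_CUBIC)])
a=cv2.resize(w3[205:350,175:305],None,fx=4,fy=4,interpolation=cv2.INTER_CUBIC);cv2.imwrite('pics/ctl.png',a[:,:,::-1]);print(a.shape)
E
```

```text
A [475.46 294.99   3.31] 0.051
B [469.81  65.22  -0.59] 0.05
B [469.99  65.06  -0.6 ] 0.054
 zfree [469.80862893  65.35088264  -0.59054046  -1.78852414] 0.04332386411339573
C [443.12 -64.09  -0.57] 0.046
C [443.1  -64.07  -0.57] 0.03
 zfree [443.13219308 -64.24267969   2.57946071  -1.88936408] 0.0376485329557279
D [ 486.85 -172.28    3.73] 0.053
key [4.89607244e+02 1.83825046e+02 1.23328582e-01] 0.024104734328210475
key [4.89255525e+02 1.84266685e+02 1.19233030e-01] 0.03228613503503053
keyz [ 4.89445770e+02  1.84108239e+02  1.25691301e-01 -4.38793539e-01] 0.02899910479743739
[556.2 243.2] [544, 225, 40, 48, 592] [584.4 421.6   4.5]
[624.6 280. ] [605, 246, 35, 64, 1765] [627.3 505.3   4.5]
[213.  275.3] [209, 255, 8, 42, 229] [620.6  45.3   4.5]
[261.5 276.2] [259, 255, 6, 43, 239] [621.8  99.3   4.5]
[310.  276.9] [308, 256, 5, 42, 206] [622.7 153.3   4.5]
[358.2 277.7] [355, 257, 7, 42, 223] [623.9 207.1   4.5]
[406.4 278.5] [403, 258, 8, 42, 227] [624.9 261.    4.5]
[411.2 275.6] [407, 255, 9, 42, 225] [620.7  45.2   4.5]
[459.4 276.7] [455, 256, 10, 42, 228] [622.1  99.1   4.5]
[507.6 277.1] [502, 257, 12, 42, 229] [622.4 153.1   4.5]
[555.7 278.2] [550, 258, 13, 42, 229] [623.6 207.2   4.5]
[603.8 279.1] [597, 259, 15, 41, 233] [624.6 261.2   4.5]
(580, 520, 3)
```

View pics/ctl.png

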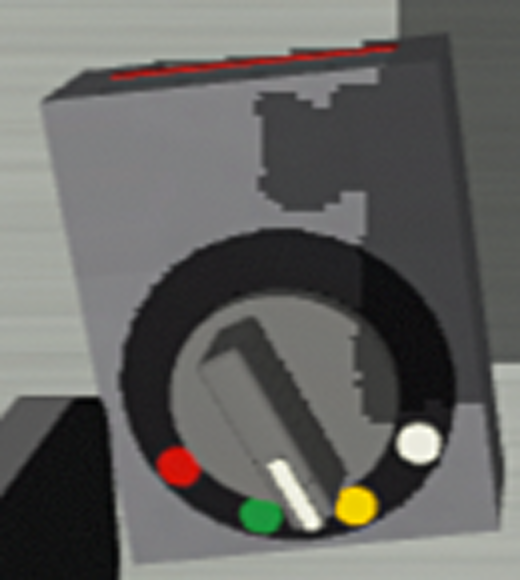

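Crop of the control unit: dots are white (419,443), yellow (356,506), green (260,516), red (179,466) in crop pixels. The top face corners are about (43,100), (445,62), (500,530), (135,563). The red slot edge is at the top from (110,75) to (397,46). The bar's white line ends at (313,525). The strips measure exactly the 54 mm pitch, so the pocket centres are good.

Run:
```python
from fit import *
rd=lambda n:cv2.imread(f'pics/{n}.png')[:,:,::-1]
w1,k1,w3,k3=rd('w1'),load('w1'),rd('w3'),load('w3')
C=lambda u,v:(175+u/4-.375,205+v/4-.375)
D={n:C(*p) for n,p in dict(w=(419,443),y=(356,506),g=(260,516),r=(179,466)).items()}
for n,uv in dict(w=(70,317),y=(56,332),g=(34,336)).items(): print(n,*tri([(k3,*D[n]),(k1,*uv)]))
for z in (36,38,40,42):
    P={n:pz(k3,*uv,z)[:2] for n,uv in D.items()}
    # model: centre c, yaw: dots at 37*(cos,sin)(yaw+60,20,-20,-60)
    from scipy.optimize import least_squares
    A=np.radians([60,20,-20,-60]); Q=np.array([P[n] for n in 'wygr'])
    r=least_squares(lambda q:(Q-q[:2]-q[3]*np.c_[np.cos(A+q[2]),np.sin(A+q[2])]).ravel(),[640,-133,0,37])
    print(z,r.x.round(3),np.abs(r.fun).max().round(2))
for n,c in dict(TL=(43,100),TR=(445,62),BR=(500,530),BL=(135,563)).items(): print(n,pz(k3,*C(*c),36).round(1))
print('slot',pz(k3,*C(110,75),10).round(1),pz(k3,*C(397,46),10).round(1))
# bar top z=68: white line end and start, bar corners
for c in [(203,365),(238,350),(300,530),(327,515),(313,525),(273,462)]: print(pz(k3,*C(*c),68).round(1))
```

```text
w [654.52066518 -99.69579976  36.5247001 ] [np.float64(0.5525074281901212), np.float64(0.5574778853476057)]
y [ 671.76760509 -116.77754524   37.92998615] [np.float64(0.1314255248554715), np.float64(0.13311138843389425)]
g [ 677.23430542 -143.25983889   34.96671479] [np.float64(0.8325381083789059), np.float64(0.8447521434450268)]
36 [ 6.39120e+02 -1.33719e+02  1.07000e-01  3.73430e+01] 0.3
38 [ 6.38217e+02 -1.33321e+02  1.07000e-01  3.71420e+01] 0.3
40 [ 6.37314e+02 -1.32924e+02  1.07000e-01  3.69400e+01] 0.3
42 [ 6.36411e+02 -1.32527e+02  1.07000e-01  3.67390e+01] 0.29
TL [ 561.  -190.8   36. ]
TR [551.1 -90.8  36. ]
BR [679.8 -78.5  36. ]
BL [ 689.9 -177.5   36. ]
slot [ 560.4 -181.6   10. ] [ 552.4 -105.5   10. ]
[ 618.1 -147.3   68. ]
[ 614.2 -138.7   68. ]
[ 661.9 -126.2   68. ]
[ 657.8 -119.3   68. ]
[ 660.5 -122.9   68. ]
[ 643.5 -131.9   68. ]
```

Consistent: the dial axis is at (638.5,-133), the unit's yaw is 0.104, and the bar is at 0.434 world, which is +19° relative to the unit (yellow). Now I turn the tool towards the bar.

Emit:
move_arm(rows="0 0 0 0 0 0.86 -1;0 0 0 0 0 0.86 -1;0 0 0 0 0 0.86 -1;0 0 0 0 0 0.86 -1;0 0 0 0 0 0.86 -1;0 0 0 0 0 0.86 -1;0 0 0 0 0 0.86 -1;0 0 0 0 0 0.86 -1;0 0 0 0 0 0.86 -1;0 0 0 0 0 0.86 -1;0 0 0 0 0 0.86 -1;0 0 0 0 0 0.86 -1")

```text
clock: 3.83
eef_pos: [540.2, -61.2, 240.2]
tool_rot: [-3.141, 0.0, 1.788]
force: [0.2, -0.3, -1.0]
width: 85.3
gripper_force: 0.0
```

Run:
```python
from h import *
go([638.5,-133,100],.434)
```

```text
go [-0.3041  0.2687  0.4673] [-1.000e-04  2.000e-04  8.618e-01] yaw 0.434 j7 0.5
go [-0.3041  0.2687  0.4673] [-2.0000e-04 -1.0000e-04 -1.1382e+00] yaw 3.576 j7 0.5
```

Emit:
move_arm(rows="-0.304 0.269 0.2 0 0 0.862 -1;-0.304 0.269 0.2 0 0 0.862 -1;-0.304 0.269 0.2 0 0 0.862 -1;-0.304 0.269 0.2 0 0 0.862 -1;-0.304 0.269 0.2 0 0 0.862 -1;-0.304 0.269 0.2 0 0 0.862 -1;-0.304 0.269 0.2 0 0 0.862 -1;-0.304 0.269 0.2 0 0 0.862 -1;-0.304 0.269 0.467 0 0 0.862 -1;-0.304 0.269 0.467 0 0 0.862 -1;-0.304 0.269 0.467 0 0 0.862 -1;-0.304 0.269 0.467 0 0 0.862 -1")

```text
clock: 4.83
eef_pos: [636.8, -131.8, 97.0]
tool_rot: [-3.138, 0.005, 0.436]
force: [0.2, -0.5, 0.3]
width: 85.5
gripper_force: 0.0
```

Run:
```python
from h import *
cam('wrist','w4');cam('wrist');cam('wrist')
go([638.5,-133,62],.434); print(read_state()['eef_pos'])
```

```text
go [-0.003  -0.0037  0.1308] [ 0.001  -0.001   0.0037] yaw 0.434 j7 -0.43
go [-0.003  -0.0037  0.1308] [ 1.6000e-03  1.5000e-03 -1.9963e+00] yaw 3.576 j7 -0.43
[ 639.70955887 -133.58455509  101.24591359]
```

Emit:
move_arm(rows="-0.002 -0.002 0.13 0 0 0.003 -1;-0.002 -0.002 0.13 0 0 0.003 -1;-0.002 -0.002 0.13 0 0 0.003 -1;-0.002 -0.002 0.13 0 0 0.003 -1;-0.002 -0.002 0.13 0 0 0.003 1;-0.002 -0.002 0.13 0 0 0.003 1;-0.002 -0.002 0.13 0 0 0.003 1;-0.002 -0.002 0.13 0 0 0.003 1;-0.002 -0.002 0.13 0 0 0.003 1;-0.002 -0.002 0.13 0 0 0.003 1;-0.002 -0.002 0.13 0 0 0.003 1;-0.002 -0.002 0.13 0 0 0.003 1")

```text
clock: 5.98
eef_pos: [637.9, -132.8, 61.1]
tool_rot: [-3.141, 0.0, 0.431]
force: [0.2, 0.2, 0.0]
width: 0.2
gripper_force: 0.0
```

Run:
```python
from h import *
s=read_state(); print({k:np.round(s[k],3) for k in('clock','eef_pos','tool_rot','force','torque','width','gripper_force')})
go([638.5,-133,62],.434+.698)
```

```text
{'clock': np.float64(5.983), 'eef_pos': array([ 637.883, -132.787,   61.141]), 'tool_rot': array([-3.141,  0.   ,  0.431]), 'force': array([0.23 , 0.175, 0.036]), 'torque': array([-0.053,  0.032,  0.033]), 'width': np.float64(0.216), 'gripper_force': np.float64(0.0)}
go [ 0.0016  0.0015 -0.0029] [-1.000e-04  0.000e+00 -4.463e-01] yaw 1.132 j7 -0.41
go [ 0.0016  0.0015 -0.0029] [0.0000e+00 1.0000e-04 1.5537e+00] yaw 4.274 j7 -0.41
```

The fingers shut on nothing (0.2 mm), so I look.

Run:
```python
from h import *
i,k=cam('wrist','w5'); j,kj=cam('side','s5')
a=cv2.resize(i[180:480,160:480],(640,600))
u,v=proj(kj,[638,-133,60]).astype(int); print(u,v)
b=cv2.resize(j[v-60:v+60,u-80:u+80],(800,600),interpolation=cv2.INTER_CUBIC)
cv2.imwrite('pics/c5.png',np.hstack([cv2.resize(a,(400,375)),cv2.resize(b,(400,375))])[:,:,::-1])
```

```text
358 249
```

View pics/c5.png

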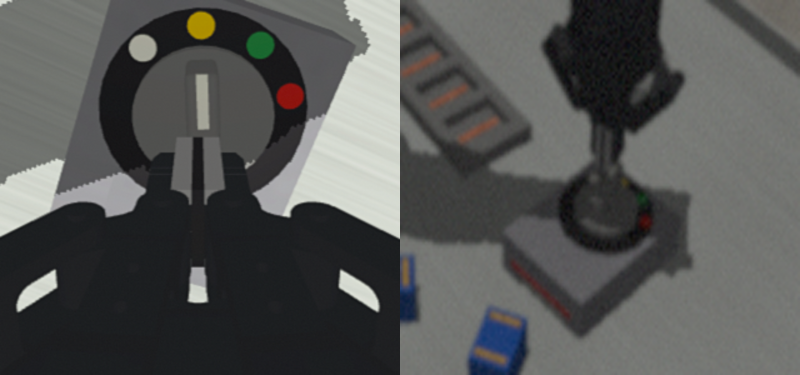

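Run:
```python
from h import *
k=load('w5'); w4=load('w4'); s=read_state()
M=R.from_euler('xyz',s['tool_rot']).as_matrix()
for z in(-5,0,14): p=np.array(s['eef_pos'])+M@[0,0,z]; print(p.round(1),proj(k,p).round(1))
for p in [(638.5,-133,44),(638.5,-133,68)]: print(p,proj(k,p).round(1))
A=np.radians([60,20,-20,-60])+.104
print('dots', [proj(k,[638.5+37*np.cos(a),-133+37*np.sin(a),37]).round().tolist() for a in A])
print('seen',[(160+u/1.25,180+v/1.25) for u,v in[(143,48),(201,26),(260,46),(290,96)]], 'tip seen',(160+198/1.25,180+137/1.25),(160+203/1.25,180+62/1.25))
i=cv2.imread('pics/w4.png'); cv2.imwrite('pics/c6.png',cv2.resize(i[150:480,140:500],(720,600)))
```

```text
[ 637.9 -132.9   66.1] [319.4 291.7]
[ 637.9 -132.9   61.1] [319.4 287.5]
[ 637.9 -132.9   47.1] [319.3 276.8]
(638.5, -133, 44) [320.1 273.8]
(638.5, -133, 68) [320.3 292.3]
dots [[272.0, 217.0], [319.0, 199.0], [366.0, 215.0], [390.0, 256.0]]
seen [(274.4, 218.4), (320.8, 200.8), (368.0, 216.8), (392.0, 256.8)] tip seen (318.4, 289.6) (322.4, 229.6)
```

View pics/c6.png

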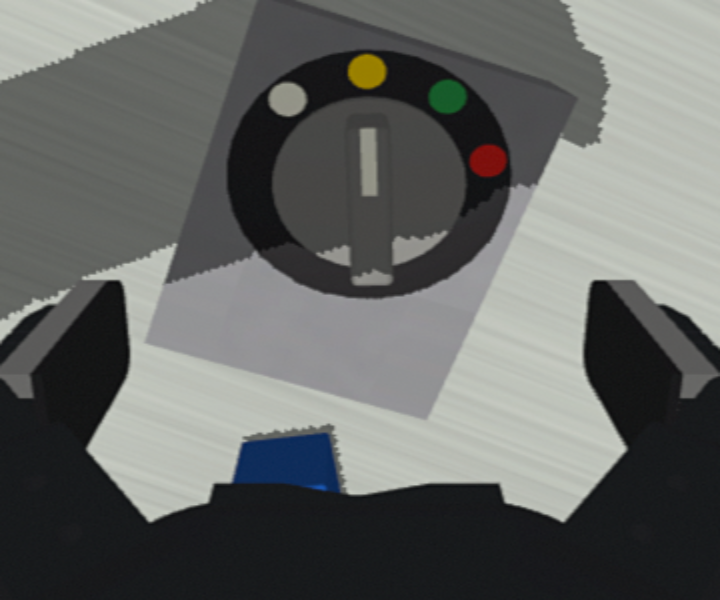

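The dots' projections agree with what I see, so the pose is right. But the visible tips project to z≈85 rather than 47, so the tips seem to be above the bar. I'll probe down gently with the fingers shut.

Emit:
move_arm(rows="0 0 0.01 0 0 0 1;0 0 0.01 0 0 0 1;0 0 0.017 0 0 0 1;0 0 0.017 0 0 0 1;0 0 0.023 0 0 0 1;0 0 0.023 0 0 0 1")

```text
clock: 6.58
eef_pos: [637.7, -132.8, 53.9]
tool_rot: [-3.141, 0.0, 0.431]
force: [0.4, 1.1, 0.5]
width: 0.1
gripper_force: 0.0
```

Emit:
move_arm(rows="0 0 0.008 0 0 0 1;0 0 0.008 0 0 0 1;0 0 0.016 0 0 0 1;0 0 0.016 0 0 0 1")

```text
clock: 6.92
eef_pos: [637.7, -132.7, 49.1]
tool_rot: [-3.141, 0.0, 0.431]
force: [-0.2, -0.3, -0.2]
width: 0.1
gripper_force: 0.0
```

Emit:
move_arm(rows="0 0 0.008 0 0 0 1;0 0 0.008 0 0 0 1;0 0 0.008 0 0 0 1")

```text
clock: 7.17
eef_pos: [637.8, -132.8, 46.9]
tool_rot: [-3.141, 0.0, 0.431]
force: [0.8, 0.5, 0.4]
width: -0.1
gripper_force: 0.0
```

Emit:
move_arm(rows="0 0 0.006 0 0 0 1;0 0 0.006 0 0 0 1;0 0 0.006 0 0 0 1")

```text
clock: 7.42
eef_pos: [637.9, -132.8, 45.2]
tool_rot: [-3.141, 0.0, 0.431]
force: [0.3, -0.8, 0.1]
width: -0.0
gripper_force: 0.0
```

Emit:
move_arm(rows="0 0 0.005 0 0 0 1;0 0 0.005 0 0 0 1;0 0 0.005 0 0 0 1")

```text
clock: 7.67
eef_pos: [638.2, -133.0, 44.2]
tool_rot: [3.141, -0.001, 0.431]
force: [-1.2, 0.5, 3.1]
width: -0.1
gripper_force: 1.5
```

Emit:
move_arm(rows="0 0 0.005 0 0 0 1;0 0 0.005 0 0 0 1;0 0 0.005 0 0 0 1")

```text
clock: 7.92
eef_pos: [638.3, -133.0, 44.0]
tool_rot: [3.142, -0.001, 0.431]
force: [-2.8, 1.1, 12.2]
width: 0.2
gripper_force: 6.1
```

Contact at eef z≈44 while the bar top is at 68. So the real fingertips (shut) stand about 24 mm behind the reported TCP, which agrees with the image estimate. From now on I use tip z = eef z + 24. Open, go down to tips ≈47, and grip.

Emit:
move_arm(rows="0 0 -0.01 0 0 0 -1;0 0 -0.01 0 0 0 -1;0 0 -0.01 0 0 0 -1;0 0 -0.01 0 0 0 -1;0 0 -0.01 0 0 0 -1;0 0 -0.01 0 0 0 -1;0 0 0.066 0 0 0 -1;0 0 0.066 0 0 0 -1;0 0 0.066 0 0 0 -1")

```text
clock: 8.67
eef_pos: [636.7, -132.3, 21.4]
tool_rot: [-3.14, 0.002, 0.431]
force: [0.4, -0.5, -0.1]
width: 85.5
gripper_force: 0.0
```

Emit:
move_arm(rows="0 0 0 0 0 0 1;0 0 0 0 0 0 1;0 0 0 0 0 0 1;0 0 0 0 0 0 1;0 0 0 0 0 0 1;0 0 0 0 0 0 1;0 0 0 0 0 0 1;0 0 0 0 0 0 1;0 0 0 0 0 0 1;0 0 0 0 0 0 1")

```text
clock: 9.5
eef_pos: [638.8, -134.7, 23.2]
tool_rot: [3.138, -0.001, 0.43]
force: [2.0, -5.3, 1.0]
width: 11.1
gripper_force: 61.3
```

Emit:
move_arm(rows="0 0 0 0 0 -0.08 1;0 0 0 0 0 -0.16 1;0 0 0 0 0 -0.24 1;0 0 0 0 0 -0.32 1;0 0 0 0 0 -0.4 1;0 0 0 0 0 -0.45 1;0 0 0 0 0 -0.45 1;0 0 0 0 0 -0.45 1;0 0 0 0 0 -0.45 1")

```text
clock: 10.25
eef_pos: [639.0, -135.1, 23.2]
tool_rot: [3.138, 0.002, 1.137]
force: [2.2, -5.6, 0.6]
width: 10.7
gripper_force: 61.0
```

Emit:
move_arm(rows="0 0 0 0 0 0 -1;0 0 0 0 0 0 -1;0 0 0 0 0 0 -1;0 0 0 0 0 0 -1;0 0 0 0 0 0 -1;0 0 0 0 0 0 -1;0 0 -0.25 0 0 0 -1;0 0 -0.25 0 0 0 -1;0 0 -0.25 0 0 0 -1;0 0 -0.25 0 0 0 -1;0 0 -0.25 0 0 0 -1")

```text
clock: 11.17
eef_pos: [637.5, -132.3, 97.3]
tool_rot: [-3.141, -0.0, 1.138]
force: [0.2, 1.0, -1.4]
width: 85.4
gripper_force: 0.0
```

```bash
cat > bar.py <<'E'
from fit import *
def barangle(i,k):
    # white line + bar pointer: brightest line near the axis, top z=68
    c=np.array([638.5,-133.]); N=81; g=np.zeros((N,N),np.uint8)
    G=i.astype(float).mean(2).astype(np.float32); xs=np.linspace(-40,40,N)
    mp=np.array([[proj(k,[c[0]+x,c[1]+y,68]) for y in xs] for x in xs],np.float32)
    W=cv2.remap(i,mp[...,0],mp[...,1],cv2.INTER_LINEAR); return W
E
python3 - <<'E'
from bar import *
s=read_state(); print(s['clock'],s['eef_pos'],s['tool_rot'])
i,k=cam('wrist','w7'); W=barangle(i,k)
cv2.imwrite('pics/c7.png',cv2.resize(W[::-1,::-1,::-1],(400,400)))
E
```

```text
11.1667 [ 637.51901528 -132.2758888    97.25120659] [-3.14077226e+00 -4.65587684e-04  1.13795595e+00]
```

View pics/c7.png

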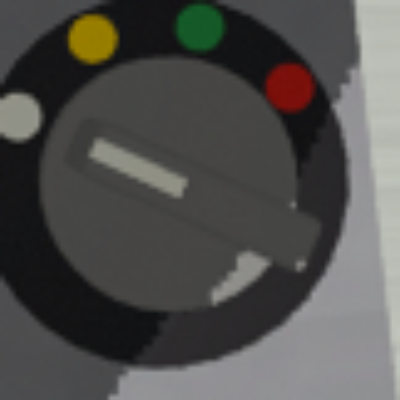

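The rectified view shows the bar from (310,245) to its pointer at (78,135). That is 1.13 rad world, 59° left of the unit's +x, so the dial is at white (off). Next is pack D, with a settled close view. I'll grip the packs along their 52 mm length so the fingers clear neighbouring pockets.

Run:
```python
from h import *
go([487,-174,130],2.16)
```

```text
go [-0.3365 -0.3956 -0.1109] [-0.0013 -0.0008 -0.6506] yaw 2.16 j7 0.12
go [-0.3365 -0.3956 -0.1109] [-9.0000e-04  1.5000e-03  1.3494e+00] yaw 5.302 j7 0.12
```

Emit:
move_arm(rows="-0.336 -0.396 -0.111 0 0 -0.65 -1;-0.336 -0.396 -0.111 0 0 -0.65 -1;-0.336 -0.396 -0.111 0 0 -0.65 -1;-0.336 -0.396 -0.111 0 0 -0.65 -1;-0.336 -0.396 -0.111 0 0 -0.65 -1;-0.336 -0.396 -0.111 0 0 -0.65 -1;-0.336 -0.396 -0.111 0 0 -0.65 -1;-0.336 -0.396 -0.111 0 0 -0.65 -1;-0.336 -0.396 -0.111 0 0 -0.65 -1;-0.336 -0.396 -0.111 0 0 -0.65 -1;-0.336 -0.396 -0.111 0 0 -0.65 -1;-0.336 -0.396 -0.111 0 0 -0.65 -1")

```text
clock: 12.22
eef_pos: [487.5, -174.3, 130.3]
tool_rot: [-3.141, -0.001, 2.157]
force: [0.2, 0.3, -0.1]
width: 85.4
gripper_force: 0.0
```

```bash
cat > pick.py <<'E'
import sys
from fit import *
def settle():
    p=None
    for _ in range(12):
        get_image('top'); s=read_state(); q=np.array(s['eef_pos'])
        if p is not None and np.abs(q-p).max()<.12: break
        p=q
    return s
def look(nm,p0,z):
    s=settle(); i,k=cam('wrist',nm); print('settled',s['clock'],np.round(s['eef_pos'],1))
    p,e=fit(PACK,blue,[(i,k)],p0); print('pack',p.round(2),round(e,3)); ps=p[2]+np.pi/2
    ps=(ps-1.57+np.pi/2)%np.pi-np.pi/2+1.57
    go([p[0],p[1],z],ps); return p
if __name__=='__main__': look(sys.argv[1],[float(v) for v in sys.argv[2:5]],float(sys.argv[5]))
E
python3 pick.py d1 487 -173 .59 130
python3 - <<'E'
from fit import *
k=load('w3'); i=cv2.imread('pics/d1.png')
for n in('w4','w7'):
    kk=load(n); im=cv2.imread(f'pics/{n}.png')[:,:,::-1].astype(int)
    r,g,b=im[...,0],im[...,1],im[...,2]
    M=dict(y=(r>1.2*g)&(g>1.8*b)&(g>60),g=(g>1.6*r)&(g>1.4*b),r=(r>2.2*g)&(r>2.2*b)); P=[]
    for c in 'ygr':
        n_,l,st,ce=cv2.connectedComponentsWithStats(M[c].astype(np.uint8)); j=1+np.argmax(st[1:,4]); P.append(pz(kk,*ce[j],37)[:2])
    from scipy.optimize import least_squares
    A=np.radians([20,-20,-60]);P=np.array(P)
    q=least_squares(lambda q:(P-q[:2]-37*np.c_[np.cos(A+q[2]),np.sin(A+q[2])]).ravel(),[638,-133,.1]);print(n,q.x.round(3),q.fun.round(1))
E
```

```text
settled 12.3167 [ 487.7 -174.3  130.5]
pack [ 486.74 -172.77    0.56] 0.04
go [0.0062 0.0001 0.0021] [-0.0002 -0.0001  0.0155] yaw 2.134 j7 1.04
go [0.0062 0.0001 0.0021] [ 2.0000e-04 -4.0000e-04 -1.9845e+00] yaw 5.275 j7 1.04
w4 [ 6.38471e+02 -1.34345e+02  1.16000e-01] [-0.1  0.1  0.1 -0.1 -0.   0. ]
w7 [ 582.471 -153.696    1.374] [-116.    43.    73.   -20.8   43.   -22.2]
```

Emit:
move_arm(rows="0.006 0 0.3 0 0 0.016 -1;0.006 0 0.3 0 0 0.016 -1;0.006 0 0.3 0 0 0.016 -1;0.006 0 0.469 0 0 0.016 -1;0.006 0 0.469 0 0 0.016 -1;0.006 0 0.469 0 0 0.016 -1;0.006 0 0.469 0 0 0.016 -1;0.006 0 0.469 0 0 0.016 -1")

```text
clock: 13.03
eef_pos: [488.2, -173.5, -7.8]
tool_rot: [3.14, 0.002, 2.133]
force: [0.6, -0.2, -0.3]
width: 85.2
gripper_force: 0.0
```

Emit:
move_arm(rows="0 0 0 0 0 0 1;0 0 0 0 0 0 1;0 0 0 0 0 0 1;0 0 0 0 0 0 1;0 0 0 0 0 0 1;0 0 0 0 0 0 1;0 0 0 0 0 0 1;0 0 0 0 0 0 1")

```text
clock: 13.7
eef_pos: [487.7, -173.2, -8.3]
tool_rot: [3.14, 0.002, 2.134]
force: [-1.0, 0.1, 9.4]
width: 50.9
gripper_force: 61.7
```

Run:
```python
from h import *
go([487,-173,90],2.134)
go([621,44.5,90],1.552)
```

```text
go [ 0.0013 -0.0011 -0.3277] [ 0.001   0.001  -0.0001] yaw 2.134 j7 1.07
go [ 0.0013 -0.0011 -0.3277] [ 1.6000e-03 -1.6000e-03  1.9999e+00] yaw 5.276 j7 1.07
go [ 0.376   0.7636 -0.327 ] [0.0013 0.0007 0.3704] yaw 1.552 j7 1.07
go [ 0.376   0.7636 -0.327 ] [-9.0000e-04  1.7000e-03 -1.6296e+00] yaw 4.694 j7 1.07
```

Emit:
move_arm(rows="0 0 -0.12 0 0 0 1;0 0 -0.24 0 0 0 1;0 0 -0.327 0 0 0 1;0.05 0.1 -0.327 0 0 0.1 1;0.1 0.2 -0.327 0 0 0.2 1;0.376 0.764 -0.327 0 0 0.37 1;0.376 0.764 -0.327 0 0 0.37 1;0.376 0.764 -0.327 0 0 0.37 1;0.376 0.764 -0.327 0 0 0.37 1;0.376 0.764 -0.327 0 0 0.37 1;0.376 0.764 -0.327 0 0 0.37 1;0.376 0.764 -0.327 0 0 0.37 1")

```text
clock: 14.7
eef_pos: [620.4, 46.9, 88.0]
tool_rot: [-3.141, -0.0, 1.556]
force: [-0.6, -0.1, -1.5]
width: 50.4
gripper_force: 64.1
```

```bash
cat > place.py <<'E'
import sys
from pick import *
def strips(i,k):
    im=i.astype(int); r,g,b=im[...,0],im[...,1],im[...,2]
    m=((r>1.4*g)&(r<2.3*g)&(g>.9*b)&(r>50)&(r>1.4*b)).astype(np.uint8)
    n,l,st,c=cv2.connectedComponentsWithStats(m); out=[]
    for j in range(1,n):
        if st[j,4]>60:
            ys,xs=np.where(l==j); q=np.array([pz(k,u,v,4.5)[:2] for u,v in zip(xs,ys)])
            e=np.ptp(q@[1,-.019]),np.ptp(q@[.019,1])
            if 570<c[j][0]*0+q.mean(0)[0]<670 and 10<q[:,1].mean()<300: out.append((*q.mean(0).round(1),round(e[0],1),round(e[1],1)))
    return sorted(out,key=lambda t:t[1])
def inhand(i,k,bottom,p0):
    "pack in hand, bottom at height bottom"
    M=[PACK[0]+[0,0,bottom]]; return fit(M,blue,[(i,k)],p0)
if __name__=='__main__':
    nm,bot=sys.argv[1],float(sys.argv[2])   # bot: eef z when pack bottom at 0
    s=settle(); i,k=cam('wrist',nm); e=s['eef_pos']; print('eef',np.round(e,1),s['tool_rot'].round(3),'w',round(s['width'],1),s['clock'])
    for t in strips(i,k): print(t)
    p,er=inhand(i,k,e[2]-bot,(e[0],e[1],s['tool_rot'][2]-np.pi/2)); print('pack',p.round(2),round(er,3))
E
python3 place.py p1 -8.3
```

```text
eef [619.7  42.6  88.4] [-3.141e+00  1.000e-03  1.550e+00] w 50.5 14.9
(np.float64(621.5), np.float64(45.1), np.float64(50.0), np.float64(5.6))
(np.float64(622.6), np.float64(98.9), np.float64(49.9), np.float64(6.2))
(np.float64(624.8), np.float64(152.7), np.float64(49.4), np.float64(6.1))
pack [619.24  42.37  -0.  ] 0.022
```

Pack in hand at (619.2,42.4) by fit (IoU 0.98), and pocket 0's strip at (621.5,45.1). So I correct by (+2.1,+2.6) mm and −0.019 rad while lowering.

Emit:
move_arm(rows="0.0088 0.007 0.1 0 0 0.012 1;0.0088 0.007 0.2 0 0 0.012 1;0.0088 0.007 0.25 0 0 0.012 1;0.0088 0.007 0.25 0 0 0.012 1;0.0088 0.007 0.25 0 0 0.012 1;0.0088 0.007 0.265 0 0 0.012 1;0.0088 0.007 0.275 0 0 0.012 1;0.0088 0.007 0.285 0 0 0.012 1;0.0088 0.007 0.285 0 0 0.012 1")

```text
clock: 15.7
eef_pos: [623.8, 46.2, 4.3]
tool_rot: [3.139, 0.001, 1.533]
force: [-0.1, -2.1, -1.6]
width: 50.1
gripper_force: 64.4
```

Emit:
move_arm(rows="0 0 0.008 0 0 0 1;0 0 0.016 0 0 0 1;0 0 0.024 0 0 0 1;0 0 0.026 0 0 0 1;0 0 0.026 0 0 0 1")

```text
clock: 16.12
eef_pos: [623.3, 46.3, -4.2]
tool_rot: [3.14, 0.001, 1.533]
force: [-1.7, -3.1, 7.6]
width: 50.8
gripper_force: 65.3
```

Emit:
move_arm(rows="0 0 0 0 0 0 -1;0 0 0 0 0 0 -1;0 0 0 0 0 0 -1;0 0 0 0 0 0 -1;0 0 0 0 0 0 -1;0 0 -0.1 0 0 0 -1;0 0 -0.2 0 0 0 -1;0 0 -0.45 0 0 0 -1;0 0 -0.45 0 0 0 -1;0 0 -0.45 0 0 0 -1;0 0 -0.45 0 0 0 -1;0 0 -0.45 0 0 0 -1")

```text
clock: 17.12
eef_pos: [622.0, 47.9, 129.4]
tool_rot: [-3.141, -0.001, 1.534]
force: [-0.7, -0.6, 0.1]
width: 85.4
gripper_force: 0.0
```

```bash
cat > chk.py <<'E'
import sys
from place import *
nm,x,y=sys.argv[1],float(sys.argv[2]),float(sys.argv[3])
s=settle(); i,k=cam('wrist',nm)
for z in (4,14): print('as if bottom',z,[np.round(v,3) for v in fit([PACK[0]+[0,0,z]],blue,[(i,k)],(x,y,0))])
print('free z',[np.round(v,3) for v in fit([PACK[0]],blue,[(i,k)],(x,y,0),zfree=True)])
for t in strips(i,k): print(t)
if len(sys.argv)>4: go([float(v) for v in sys.argv[4:7]],float(sys.argv[7]))
E
python3 chk.py q1 621 45 443 -65 130 1.0
```

```text
as if bottom 4 [array([ 6.22288e+02,  4.59160e+01, -3.40000e-02]), np.float64(0.057)]
as if bottom 14 [array([ 6.22576e+02,  4.78530e+01, -8.00000e-03]), np.float64(0.127)]
free z [array([ 6.22351e+02,  4.48700e+01, -1.10000e-02, -5.88000e-01]), np.float64(0.042)]
(np.float64(622.8), np.float64(99.0), np.float64(49.9), np.float64(6.4))
(np.float64(622.6), np.float64(152.8), np.float64(49.7), np.float64(6.7))
(np.float64(619.7), np.float64(204.3), np.float64(49.1), np.float64(1.0))
go [-3.964e-01 -5.842e-01 -5.000e-04] [-1.000e-04  0.000e+00  3.397e-01] yaw 1.0 j7 0.19
go [-3.964e-01 -5.842e-01 -5.000e-04] [-0.0000e+00 -1.0000e-04 -1.6603e+00] yaw 4.142 j7 0.19
```

Pack D is seated in pocket 0. Next is pack C.

Emit:
move_arm(rows="-0.396 -0.584 0 0 0 0.34 -1;-0.396 -0.584 0 0 0 0.34 -1;-0.396 -0.584 0 0 0 0.34 -1;-0.396 -0.584 0 0 0 0.34 -1;-0.396 -0.584 0 0 0 0.34 -1;-0.396 -0.584 0 0 0 0.34 -1;-0.396 -0.584 0 0 0 0.34 -1;-0.396 -0.584 0 0 0 0.34 -1;-0.396 -0.584 0 0 0 0.34 -1;-0.396 -0.584 0 0 0 0.34 -1")

```text
clock: 18.6
eef_pos: [444.7, -64.1, 129.9]
tool_rot: [3.141, -0.001, 1.002]
force: [-0.2, 0.1, -0.7]
width: 85.5
gripper_force: 0.0
```

```bash
python3 pick.py c1 443 -65 -.57 -10
```

```text
settled 18.95 [443.2 -64.7 129.8]
pack [442.99 -64.55  -0.57] 0.049
go [ 0.0005 -0.0007  0.466 ] [-0.0001  0.0001 -0.0016] yaw 1.002 j7 0.06
go [ 0.0005 -0.0007  0.466 ] [2.0000e-04 2.0000e-04 1.9984e+00] yaw 4.144 j7 0.06
```

Emit:
move_arm(rows="0 0 0.3 0 0 0 -1;0 0 0.3 0 0 0 -1;0 0 0.3 0 0 0 -1;0 0 0.464 0 0 0 -1;0 0 0.464 0 0 0 -1;0 0 0.464 0 0 0 -1;0 0 0.464 0 0 0 -1;0 0 0.464 0 0 0 -1")

```text
clock: 19.67
eef_pos: [444.2, -65.6, -7.9]
tool_rot: [3.139, -0.0, 0.999]
force: [0.5, -0.7, 0.7]
width: 85.5
gripper_force: 0.0
```

Emit:
move_arm(rows="0 0 0 0 0 0 1;0 0 0 0 0 0 1;0 0 0 0 0 0 1;0 0 0 0 0 0 1;0 0 0 0 0 0 1;0 0 0 0 0 0 1;0 0 0 0 0 0 1;0 0 0 0 0 0 1")

```text
clock: 20.33
eef_pos: [443.9, -64.8, -8.1]
tool_rot: [3.14, -0.001, 1.0]
force: [-1.1, -0.3, 9.2]
width: 51.3
gripper_force: 44.3
```

Run:
```python
from h import *
go([623,99,90],1.552)
```

```text
go [ 0.7826  0.2077 -0.3258] [ 0.0013 -0.0005 -0.3516] yaw 1.552 j7 0.39
go [ 0.7826  0.2077 -0.3258] [-6.0000e-04 -1.7000e-03  1.6484e+00] yaw 4.694 j7 0.39
```

Emit:
move_arm(rows="0 0 0 0 0 0 1;0 0 -0.12 0 0 0 1;0 0 -0.24 0 0 0 1;0 0 -0.326 0 0 0 1;0.1 0.03 -0.326 0 0 -0.1 1;0.2 0.05 -0.326 0 0 -0.2 1;0.783 0.208 -0.326 0 0 -0.352 1;0.783 0.208 -0.326 0 0 -0.352 1;0.783 0.208 -0.326 0 0 -0.352 1;0.783 0.208 -0.326 0 0 -0.352 1;0.783 0.208 -0.326 0 0 -0.352 1;0.783 0.208 -0.326 0 0 -0.352 1")

```text
clock: 21.33
eef_pos: [625.3, 104.3, 88.2]
tool_rot: [3.139, -0.002, 1.559]
force: [-1.2, 0.8, -0.9]
width: 50.6
gripper_force: 69.1
```

```bash
python3 place.py p2 -8.1
```

```text
eef [622.5  98.7  88.6] [-3.142 -0.     1.552] w 50.8 21.9333
(np.float64(622.7), np.float64(99.1), np.float64(49.6), np.float64(5.7))
(np.float64(625.2), np.float64(152.6), np.float64(49.4), np.float64(6.2))
(np.float64(611.5), np.float64(204.4), np.float64(26.0), np.float64(2.2))
(np.float64(632.4), np.float64(207.2), np.float64(49.4), np.float64(5.6))
pack [ 6.2214e+02  9.8690e+01 -2.0000e-02] 0.021
```

Emit:
move_arm(rows="0.0013 0.0017 0.1 0 0 0 1;0.0013 0.0017 0.2 0 0 0 1;0.0013 0.0017 0.25 0 0 0 1;0.0013 0.0017 0.25 0 0 0 1;0.0013 0.0017 0.25 0 0 0 1;0.0013 0.0017 0.265 0 0 0 1;0.0013 0.0017 0.275 0 0 0 1;0.0013 0.0017 0.285 0 0 0 1;0.0013 0.0017 0.285 0 0 0 1")

```text
clock: 22.73
eef_pos: [623.2, 99.5, 3.2]
tool_rot: [3.141, -0.0, 1.553]
force: [-0.7, 0.6, -0.9]
width: 50.7
gripper_force: 69.0
```

Emit:
move_arm(rows="0 0 0.008 0 0 0 1;0 0 0.016 0 0 0 1;0 0 0.024 0 0 0 1;0 0 0.026 0 0 0 1;0 0 0.026 0 0 0 1")

```text
clock: 23.15
eef_pos: [623.3, 99.5, -3.8]
tool_rot: [3.141, -0.001, 1.552]
force: [-1.8, 0.0, 6.3]
width: 50.5
gripper_force: 69.9
```

Seated height reached. Release, rise, and move on to pack B.

Emit:
move_arm(rows="0 0 0 0 0 0 -1;0 0 0 0 0 0 -1;0 0 0 0 0 0 -1;0 0 0 0 0 0 -1;0 0 0 0 0 0 -1;0 0 -0.1 0 0 0 -1;0 0 -0.2 0 0 0 -1;0 0 -0.45 0 0 0 -1;0 0 -0.45 0 0 0 -1;0 0 -0.45 0 0 0 -1;0 0 -0.45 0 0 0 -1;0 0 -0.45 0 0 0 -1")

```text
clock: 24.15
eef_pos: [622.5, 99.7, 129.7]
tool_rot: [-3.141, -0.0, 1.553]
force: [-0.5, -0.0, -0.1]
width: 85.3
gripper_force: 0.0
```

```bash
python3 chk.py q2 622.5 99 470 64 130 0.98
```

```text
as if bottom 4 [array([ 6.2258e+02,  9.9770e+01, -3.4000e-02]), np.float64(0.053)]
as if bottom 14 [array([ 6.22683e+02,  1.01727e+02, -1.70000e-02]), np.float64(0.119)]
free z [array([ 6.22511e+02,  9.89850e+01, -1.60000e-02, -8.38000e-01]), np.float64(0.033)]
(np.float64(622.8), np.float64(152.9), np.float64(50.0), np.float64(6.5))
(np.float64(624.3), np.float64(206.8), np.float64(50.2), np.float64(6.0))
go [-1.271e-01 -5.081e-01  5.000e-04] [-0.      0.      0.3644] yaw 0.98 j7 0.2
go [-1.271e-01 -5.081e-01  5.000e-04] [-0.     -0.     -1.6356] yaw 4.122 j7 0.2
```

Emit:
move_arm(rows="-0.127 -0.508 0 0 0 0.364 -1;-0.127 -0.508 0 0 0 0.364 -1;-0.127 -0.508 0 0 0 0.364 -1;-0.127 -0.508 0 0 0 0.364 -1;-0.127 -0.508 0 0 0 0.364 -1;-0.127 -0.508 0 0 0 0.364 -1;-0.127 -0.508 0 0 0 0.364 -1;-0.127 -0.508 0 0 0 0.364 -1")

```text
clock: 25.47
eef_pos: [471.8, 64.5, 130.5]
tool_rot: [3.14, -0.001, 0.984]
force: [-0.3, 0.5, 0.4]
width: 85.4
gripper_force: 0.0
```

```bash
python3 pick.py b1 470 64 -.59 -10
```

```text
settled 25.8167 [470.3  64.  130.1]
pack [470.17  65.55  -0.59] 0.048
go [ 0.0042 -0.0031  0.4671] [ 0.      0.     -0.0005] yaw 0.982 j7 -0.13
go [ 0.0042 -0.0031  0.4671] [ 0.0000e+00 -1.0000e-04  1.9995e+00] yaw 4.123 j7 -0.13
```

Emit:
move_arm(rows="0.004 -0.003 0.3 0 0 0 -1;0.004 -0.003 0.3 0 0 0 -1;0.004 -0.003 0.3 0 0 0 -1;0.004 -0.003 0.466 0 0 0 -1;0.004 -0.003 0.466 0 0 0 -1;0.004 -0.003 0.466 0 0 0 -1;0.004 -0.003 0.466 0 0 0 -1;0.004 -0.003 0.466 0 0 0 -1")

```text
clock: 26.53
eef_pos: [471.3, 65.3, -7.8]
tool_rot: [3.139, -0.002, 0.98]
force: [0.8, 0.5, 0.2]
width: 85.1
gripper_force: 0.0
```

Emit:
move_arm(rows="0 0 0 0 0 0 1;0 0 0 0 0 0 1;0 0 0 0 0 0 1;0 0 0 0 0 0 1;0 0 0 0 0 0 1;0 0 0 0 0 0 1;0 0 0 0 0 0 1;0 0 0 0 0 0 1;0 0 0 0 0 0 1")

```text
clock: 27.28
eef_pos: [470.7, 65.9, -8.2]
tool_rot: [3.14, -0.002, 0.981]
force: [-1.4, 0.5, 10.5]
width: 50.7
gripper_force: 61.6
```

Run:
```python
from h import *
go([623.5,153,90],1.552)
```

```text
go [ 0.5251  0.2621 -0.3261] [ 0.0011 -0.001  -0.3635] yaw 1.552 j7 0.12
go [ 0.5251  0.2621 -0.3261] [-1.3000e-03 -1.4000e-03  1.6365e+00] yaw 4.694 j7 0.12
```

Emit:
move_arm(rows="0 0 -0.12 0 0 0 1;0 0 -0.24 0 0 0 1;0 0 -0.326 0 0 0 1;0.08 0.04 -0.326 0 0 -0.08 1;0.18 0.09 -0.326 0 0 -0.16 1;0.525 0.262 -0.326 0 0 -0.364 1;0.525 0.262 -0.326 0 0 -0.364 1;0.525 0.262 -0.326 0 0 -0.364 1;0.525 0.262 -0.326 0 0 -0.364 1;0.525 0.262 -0.326 0 0 -0.364 1;0.525 0.262 -0.326 0 0 -0.364 1")

```text
clock: 28.2
eef_pos: [621.5, 151.9, 87.8]
tool_rot: [-3.14, 0.001, 1.551]
force: [-1.3, 0.4, -1.4]
width: 50.5
gripper_force: 64.3
```

```bash
python3 place.py p3 -8.2
```

```text
eef [622.7 152.5  88.4] [-3.141 -0.     1.552] w 50.5 28.6
(np.float64(623.2), np.float64(153.0), np.float64(49.6), np.float64(5.7))
(np.float64(625.3), np.float64(206.7), np.float64(50.0), np.float64(6.3))
(np.float64(628.1), np.float64(260.8), np.float64(49.5), np.float64(6.1))
pack [ 6.2218e+02  1.5113e+02 -2.0000e-02] 0.019
```

Offset (+1.0,+1.8).

Emit:
move_arm(rows="0.006 0.0033 0.1 0 0 0 1;0.006 0.0033 0.2 0 0 0 1;0.006 0.0033 0.25 0 0 0 1;0.006 0.0033 0.25 0 0 0 1;0.006 0.0033 0.25 0 0 0 1;0.006 0.0033 0.265 0 0 0 1;0.006 0.0033 0.275 0 0 0 1;0.006 0.0033 0.285 0 0 0 1;0.006 0.0033 0.285 0 0 0 1")

```text
clock: 29.4
eef_pos: [624.0, 154.6, 2.9]
tool_rot: [3.141, -0.0, 1.553]
force: [-1.0, 0.4, -1.0]
width: 50.8
gripper_force: 64.3
```

Emit:
move_arm(rows="0 0 0.008 0 0 0 1;0 0 0.016 0 0 0 1;0 0 0.024 0 0 0 1;0 0 0.026 0 0 0 1;0 0 0.026 0 0 0 1")

```text
clock: 29.82
eef_pos: [624.1, 154.6, -4.1]
tool_rot: [3.141, -0.001, 1.552]
force: [-2.2, -0.1, 6.0]
width: 50.8
gripper_force: 65.2
```

Emit:
move_arm(rows="0 0 0 0 0 0 -1;0 0 0 0 0 0 -1;0 0 0 0 0 0 -1;0 0 0 0 0 0 -1;0 0 0 0 0 0 -1;0 0 -0.1 0 0 0 -1;0 0 -0.2 0 0 0 -1;0 0 -0.45 0 0 0 -1;0 0 -0.45 0 0 0 -1;0 0 -0.45 0 0 0 -1;0 0 -0.45 0 0 0 -1;0 0 -0.45 0 0 0 -1")

```text
clock: 30.82
eef_pos: [623.3, 154.8, 129.4]
tool_rot: [-3.141, -0.0, 1.553]
force: [-0.3, 0.8, -0.4]
width: 85.6
gripper_force: 0.0
```

```bash
python3 chk.py q3 623 153 475 293 130 1.74
```

```text
as if bottom 4 [array([ 6.23325e+02,  1.53214e+02, -1.60000e-02]), np.float64(0.041)]
as if bottom 14 [array([ 6.23684e+02,  1.55232e+02, -4.30000e-02]), np.float64(0.111)]
free z [array([ 6.23379e+02,  1.52511e+02, -1.50000e-02, -2.35000e-01]), np.float64(0.022)]
(np.float64(624.4), np.float64(206.9), np.float64(50.4), np.float64(5.9))
(np.float64(625.2), np.float64(260.9), np.float64(50.0), np.float64(5.9))
go [ 0.4529 -0.5015 -0.0047] [-0.0018  0.0003 -0.1195] yaw 1.74 j7 0.12
go [ 0.4529 -0.5015 -0.0047] [5.0000e-04 2.7000e-03 1.8805e+00] yaw 4.882 j7 0.12
```

Emit:
move_arm(rows="0.453 -0.502 0 0 0 -0.12 -1;0.453 -0.502 0 0 0 -0.12 -1;0.453 -0.502 0 0 0 -0.12 -1;0.453 -0.502 0 0 0 -0.12 -1;0.453 -0.502 0 0 0 -0.12 -1;0.453 -0.502 0 0 0 -0.12 -1;0.453 -0.502 0 0 0 -0.12 -1;0.453 -0.502 0 0 0 -0.12 -1")

```text
clock: 31.68
eef_pos: [476.1, 292.6, 129.5]
tool_rot: [-3.142, 0.001, 1.741]
force: [0.7, -0.5, -0.3]
width: 85.6
gripper_force: 0.0
```

```bash
python3 pick.py a1 475 293 .17 -10
```

```text
settled 31.8333 [477.2 291.5 129.8]
pack [4.7586e+02 2.9549e+02 1.7000e-01] 0.045
go [ 0.0139 -0.002   0.466 ] [ 0.0003  0.0005 -0.0014] yaw 1.74 j7 0.02
go [ 0.0139 -0.002   0.466 ] [ 8.0000e-04 -4.0000e-04  1.9986e+00] yaw 4.882 j7 0.02
```

Emit:
move_arm(rows="0.012 -0.002 0.3 0 0 0 -1;0.012 -0.002 0.3 0 0 0 -1;0.012 -0.002 0.3 0 0 0 -1;0.012 -0.002 0.465 0 0 0 -1;0.012 -0.002 0.465 0 0 0 -1;0.012 -0.002 0.465 0 0 0 -1;0.012 -0.002 0.465 0 0 0 -1;0.012 -0.002 0.465 0 0 0 -1")

```text
clock: 32.55
eef_pos: [476.3, 296.9, -7.4]
tool_rot: [3.139, -0.001, 1.74]
force: [0.2, 0.9, -0.9]
width: 85.1
gripper_force: 0.0
```

Emit:
move_arm(rows="0 0 0 0 0 0 1;0 0 0 0 0 0 1;0 0 0 0 0 0 1;0 0 0 0 0 0 1;0 0 0 0 0 0 1;0 0 0 0 0 0 1;0 0 0 0 0 0 1;0 0 0 0 0 0 1;0 0 0 0 0 0 1")

```text
clock: 33.3
eef_pos: [475.3, 297.2, -8.0]
tool_rot: [3.14, -0.001, 1.741]
force: [-0.7, -0.9, 8.5]
width: 50.9
gripper_force: 62.6
```

Run:
```python
from h import *
go([624.2,206.8,90],1.552)
```

```text
go [-0.3808  0.4386 -0.3265] [ 0.001  -0.001   0.1204] yaw 1.552 j7 0.15
go [-0.3808  0.4386 -0.3265] [ 1.4000e-03  1.5000e-03 -1.8796e+00] yaw 4.694 j7 0.15
```

Emit:
move_arm(rows="0 0 -0.12 0 0 0 1;0 0 -0.24 0 0 0 1;0 0 -0.326 0 0 0 1;-0.08 0.09 -0.326 0 0 0.03 1;-0.16 0.18 -0.326 0 0 0.06 1;-0.381 0.439 -0.326 0 0 0.12 1;-0.381 0.439 -0.326 0 0 0.12 1;-0.381 0.439 -0.326 0 0 0.12 1;-0.381 0.439 -0.326 0 0 0.12 1;-0.381 0.439 -0.326 0 0 0.12 1;-0.381 0.439 -0.326 0 0 0.12 1")

```text
clock: 34.22
eef_pos: [622.4, 207.2, 87.9]
tool_rot: [-3.139, -0.001, 1.553]
force: [-0.2, 0.5, -0.9]
width: 50.8
gripper_force: 63.7
```

```bash
python3 place.py p4 -8.0
```

```text
eef [623.7 206.4  88.3] [ 3.142 -0.     1.553] w 50.7 34.7667
(np.float64(624.3), np.float64(206.9), np.float64(49.5), np.float64(5.7))
(np.float64(625.2), np.float64(260.8), np.float64(49.4), np.float64(6.3))
pack [ 6.2324e+02  2.0359e+02 -1.0000e-02] 0.018
```

Offset (+0.9,+3.3), yaw −0.009.

Emit:
move_arm(rows="0.011 0.003 0.1 0 0 0.006 1;0.011 0.003 0.2 0 0 0.006 1;0.011 0.003 0.25 0 0 0.006 1;0.011 0.003 0.25 0 0 0.006 1;0.011 0.003 0.25 0 0 0.006 1;0.011 0.003 0.265 0 0 0.006 1;0.011 0.003 0.275 0 0 0.006 1;0.011 0.003 0.285 0 0 0.006 1;0.011 0.003 0.285 0 0 0.006 1")

```text
clock: 35.57
eef_pos: [624.8, 209.6, 2.9]
tool_rot: [3.141, -0.0, 1.543]
force: [0.1, 0.1, -0.1]
width: 50.8
gripper_force: 63.7
```

Emit:
move_arm(rows="0 0 0.008 0 0 0 1;0 0 0.016 0 0 0 1;0 0 0.024 0 0 0 1;0 0 0.026 0 0 0 1;0 0 0.026 0 0 0 1")

```text
clock: 35.98
eef_pos: [624.9, 209.6, -3.9]
tool_rot: [3.141, -0.001, 1.543]
force: [-3.5, 0.2, 7.5]
width: 50.4
gripper_force: 64.6
```

Emit:
move_arm(rows="0 0 0 0 0 0 -1;0 0 0 0 0 0 -1;0 0 0 0 0 0 -1;0 0 0 0 0 0 -1;0 0 0 0 0 0 -1;0 0 -0.1 0 0 0 -1;0 0 -0.2 0 0 0 -1;0 0 -0.45 0 0 0 -1;0 0 -0.45 0 0 0 -1;0 0 -0.45 0 0 0 -1;0 0 -0.45 0 0 0 -1;0 0 -0.45 0 0 0 -1")

```text
clock: 36.98
eef_pos: [624.1, 209.7, 129.4]
tool_rot: [-3.14, -0.0, 1.543]
force: [-0.4, 0.1, -0.0]
width: 85.2
gripper_force: 0.0
```

```bash
python3 chk.py q4 624 207 465 180 130 .12
python3 - <<'E'
from h import *
i,k=cam('top','t2'); cv2.imwrite('pics/t2c.png',cv2.resize(i[150:340,170:420,::-1],(790,600),interpolation=cv2.INTER_CUBIC))
E
```

```text
as if bottom 4 [array([ 6.24111e+02,  2.07407e+02, -2.50000e-02]), np.float64(0.042)]
as if bottom 14 [array([6.24689e+02, 2.10906e+02, 2.00000e-03]), np.float64(0.114)]
free z [array([ 6.24079e+02,  2.06030e+02, -2.60000e-02, -2.26800e+00]), np.float64(0.023)]
(np.float64(625.2), np.float64(261.0), np.float64(49.8), np.float64(6.6))
go [-0.1124 -0.5263 -0.0044] [-0.001   0.0017  0.9059] yaw 0.12 j7 0.03
go [-0.1124 -0.5263 -0.0044] [-1.8000e-03 -1.0000e-03 -1.0941e+00] yaw 3.262 j7 0.03
```

View pics/t2c.png

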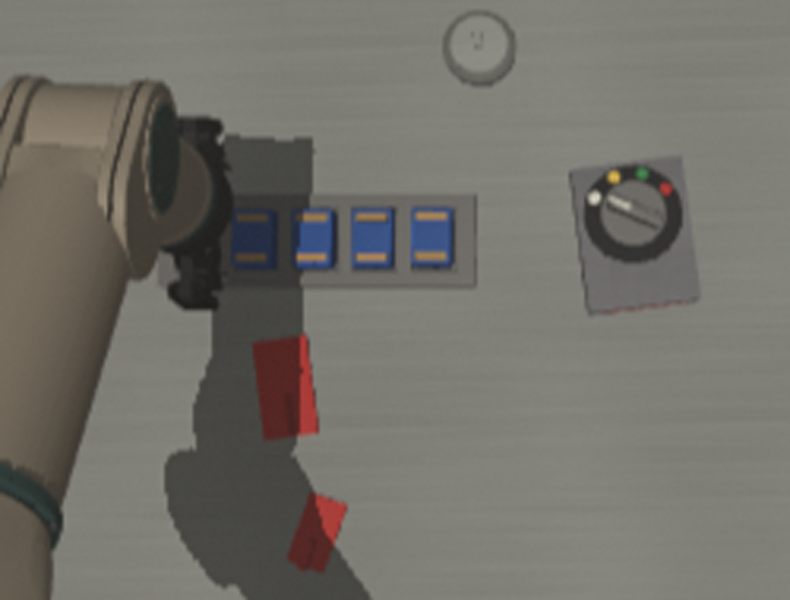

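Top crop: four packs are seated in the cradle (252..432, 238), the key is undisturbed (285,388), and the dial is at white. Now the key.

Emit:
move_arm(rows="-0.112 -0.526 0 0 0 0.906 -1;-0.112 -0.526 0 0 0 0.906 -1;-0.112 -0.526 0 0 0 0.906 -1;-0.112 -0.526 0 0 0 0.906 -1;-0.112 -0.526 0 0 0 0.906 -1;-0.112 -0.526 0 0 0 0.906 -1;-0.112 -0.526 0 0 0 0.906 -1;-0.112 -0.526 0 0 0 0.906 -1;-0.112 -0.526 0 0 0 0.906 -1;-0.112 -0.526 0 0 0 0.906 -1;-0.112 -0.526 0 0 0 0.906 -1;-0.112 -0.526 0 0 0 0.906 -1")

```text
clock: 38.23
eef_pos: [465.8, 180.2, 129.3]
tool_rot: [3.14, 0.001, 0.114]
force: [0.1, -0.4, -0.7]
width: 85.6
gripper_force: 0.0
```

```bash
cat > key.py <<'E'
import sys
from pick import *
s=settle(); i,k=cam('wrist',sys.argv[1]); print(s['clock'],np.round(s['eef_pos'],1),s['tool_rot'].round(3))
x,y,a,zk,zt=[float(v) for v in sys.argv[2:7]]
p,e=fit([b+[0,0,zk] for b in KEY],red,[(i,k)],(x,y,a,0)); print('key',p.round(3),round(e,3))
c,sn=np.cos(p[2]),np.sin(p[2]); print('nose',(p[:2]+45*np.array([c,sn])).round(1))
go([p[0]-25*c,p[1]-25*sn,zt],p[2])
E
python3 key.py k1 489.5 183 .12 0 0
```

```text
38.3333 [465.8 180.1 129.3] [3.14e+00 1.00e-03 1.20e-01]
key [4.8941e+02 1.8366e+02 1.2400e-01] 0.023
nose [534.1 189.2]
go [-0.0039 -0.0023  0.4314] [ 0.0006  0.0005 -0.0017] yaw 0.124 j7 -1.01
go [-0.0039 -0.0023  0.4314] [ 7.0000e-04 -1.0000e-03  1.9983e+00] yaw 3.266 j7 -1.01
```

Emit:
move_arm(rows="-0.004 -0.002 0.3 0 0 -0.002 -1;-0.004 -0.002 0.3 0 0 -0.002 -1;-0.004 -0.002 0.3 0 0 -0.002 -1;-0.004 -0.002 0.456 0 0 -0.002 -1;-0.004 -0.002 0.456 0 0 -0.002 -1;-0.004 -0.002 0.456 0 0 -0.002 -1;-0.004 -0.002 0.456 0 0 -0.002 -1;-0.004 -0.002 0.456 0 0 -0.002 -1")

```text
clock: 39.05
eef_pos: [466.4, 180.4, -5.3]
tool_rot: [3.141, -0.003, 0.123]
force: [-0.3, -0.8, 0.5]
width: 85.6
gripper_force: 0.0
```

Emit:
move_arm(rows="0 0 0 0 0 0 1;0 0 0 0 0 0 1;0 0 0 0 0 0 1;0 0 0 0 0 0 1;0 0 0 0 0 0 1;0 0 0 0 0 0 1;0 0 0 0 0 0 1;0 0 0 0 0 0 1;0 0 0 0 0 0 1;0 0 0 0 0 0 1;0 0 0 0 0 0 1;0 0 0 0 0 0 1")

```text
clock: 40.05
eef_pos: [464.9, 180.7, -6.7]
tool_rot: [-3.141, -0.0, 0.123]
force: [-2.1, -0.2, 5.4]
width: 9.2
gripper_force: 59.4
```

Run:
```python
from h import *
# mouth from refined axis (638.7,-134.6), unit yaw ~.11
th=.108; ax=np.array([638.7,-134.6]); m=ax-83*np.array([np.cos(th),np.sin(th)]); print('mouth',m)
u=np.array([np.cos(th),np.sin(th)])
t=m-u*(50+45+25); print(t)
go([t[0],t[1],60],th)
```

```text
mouth [ 556.18358568 -143.54658414]
[ 436.8827457  -156.48140459]
go [-0.2304  1.1039 -0.2225] [-0.0001 -0.0001  0.0095] yaw 0.108 j7 -0.82
go [-0.2304  1.1039 -0.2225] [ 2.0000e-04 -1.0000e-04 -1.9905e+00] yaw 3.25 j7 -0.82
```

Emit:
move_arm(rows="0 0 -0.12 0 0 0 1;0 0 -0.24 0 0 0 1;0 0 -0.39 0 0 0 1;-0.05 0.12 -0.39 0 0 0 1;-0.1 0.24 -0.39 0 0 0 1;-0.115 0.552 -0.39 0 0 0 1;-0.115 0.552 -0.39 0 0 0 1;-0.115 0.552 -0.39 0 0 0 1;-0.115 0.552 -0.39 0 0 0 1")

```text
clock: 40.8
eef_pos: [451.2, 7.9, 110.5]
tool_rot: [3.14, -0.001, 0.115]
force: [0.9, 0.6, -0.7]
width: 8.9
gripper_force: 58.8
```

Emit:
move_arm(rows="-0.115 0.552 0 0 0 0.0095 1;-0.115 0.552 0 0 0 0.0095 1;-0.115 0.552 0 0 0 0.0095 1;-0.115 0.552 0 0 0 0.0095 1;-0.115 0.552 0 0 0 0.0095 1;-0.115 0.552 0 0 0 0.0095 1;-0.115 0.552 0 0 0 0.0095 1;-0.115 0.552 0 0 0 0.0095 1")

```text
clock: 41.47
eef_pos: [437.1, -153.8, 109.5]
tool_rot: [-3.139, 0.001, 0.111]
force: [0.4, 0.6, -2.4]
width: 8.7
gripper_force: 59.0
```

Run:
```python
from pick import *
s=settle(); i,k=cam('wrist','k2'); e=s['eef_pos']; print(s['clock'],e,s['tool_rot'],s['width'])
zk=e[2]+6.7
p,er=fit([b+[0,0,zk] for b in KEY],red,[(i,k)],(e[0]+25,e[1]+2.7,s['tool_rot'][2],0)); print('key',p,er,'nose',p[:2]+45*np.array([np.cos(p[2]),np.sin(p[2])]))
cv2.imwrite('pics/k2c.png',cv2.resize(i[0:230,150:500,::-1],(800,526),interpolation=cv2.INTER_CUBIC))
```

```text
42.0667 [ 436.99299759 -156.38455827  110.10968244] [-3.14158063e+00 -2.18170765e-05  1.08062061e-01] 8.879373243320254
key [ 4.61944086e+02 -1.53270377e+02  1.08444872e-01] 0.010898397294515472 nose [ 506.67973883 -148.39991752]
```

View pics/k2c.png

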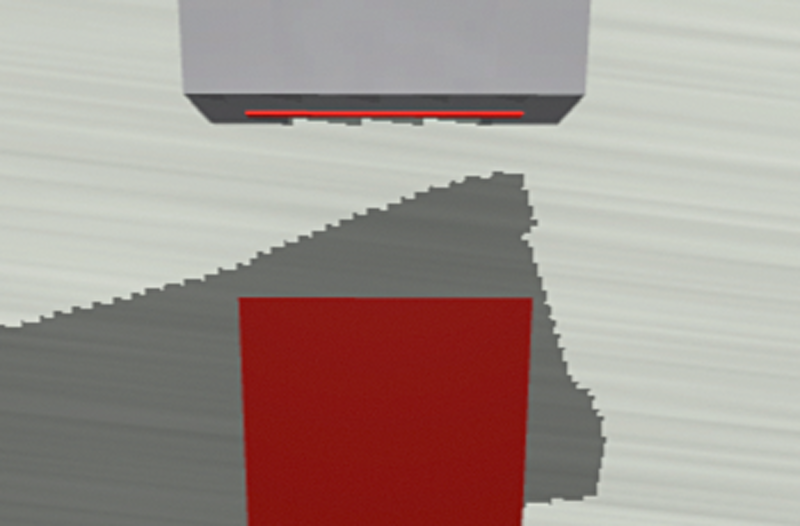

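The crop shows the front face: top corners (184,95), (584,95), bottom corners (212,123), (558,123), red slot edge (246..524,113). The key nose edge at (238..532,298) is parallel to the face.

Run:
```python
from h import *
k=load('k2'); f=.4375
P=lambda u,v,z: pz(k,150+(u+.5)*f-.5,(v+.5)*230/526-.5,z)[:2]
for n,a,b in[('top',P(184,95,36),P(584,95,36)),('bot',P(212,123,0),P(558,123,0)),('red',P(246,113,10),P(524,113,10)),('red12',P(246,113,12),P(524,113,12))]:
    d=a-b; print(n,a.round(1),b.round(1),'mid',((a+b)/2).round(1),'len',np.linalg.norm(d).round(1),'yaw',np.arctan2(d[1],d[0])-np.pi/2)
```

```text
top [550.3 -93.2] [ 561.2 -192. ] mid [ 555.8 -142.6] len 99.4 yaw 0.1089691620999984
bot [550.8 -93.3] [ 561.6 -192.3] mid [ 556.2 -142.8] len 99.6 yaw 0.10900845880687893
red [ 552.7 -104.5] [ 561. -181.] mid [ 556.8 -142.7] len 76.9 yaw 0.10899435343458519
red12 [ 552.3 -104.8] [ 560.6 -180.7] mid [ 556.5 -142.8] len 76.4 yaw 0.10899435343458563
```

Emit:
move_arm(rows="0 -0.001 0.13 0 0 0 1;0 -0.001 0.25 0 0 0 1;0 -0.001 0.34 0 0 0 1;0 -0.001 0.36 0 0 0 1;0 -0.001 0.375 0 0 0 1;0 -0.001 0.382 0 0 0 1;0 -0.001 0.382 0 0 0 1;0 -0.001 0.382 0 0 0 1")

```text
clock: 42.78
eef_pos: [437.5, -156.5, -3.8]
tool_rot: [3.141, -0.001, 0.108]
force: [-0.1, 0.8, -1.3]
width: 9.0
gripper_force: 59.0
```

Run:
```python
from pick import *
s=settle(); i,k=cam('wrist','k3'); e=s['eef_pos']; print(s['clock'],e,s['tool_rot'],s['width'],s['force'])
zk=e[2]+6.7
p,er=fit([b+[0,0,zk] for b in KEY],red,[(i,k)],(e[0]+25,e[1]+2.7,s['tool_rot'][2],0)); u=np.array([np.cos(p[2]),np.sin(p[2])]); n=p[:2]+45*u; d=np.array([556,-142.7])-n
print('key',p,er,'nose',n, 'ahead',d@[np.cos(.109),np.sin(.109)],'lat',d@[-np.sin(.109),np.cos(.109)])
```

```text
42.8833 [ 437.61847051 -156.30604258   -3.74259496] [ 3.14079372e+00 -1.41809260e-03  1.08353330e-01] 8.824874366511255 [ 1.06720852 -0.02375284 -1.28727588]
key [ 4.62612485e+02 -1.53143179e+02  1.09048426e-01] 0.12640961718645427 nose [ 507.34518959 -148.24571938] ahead 48.96934971321816 lat 0.2199286304172331
```

Emit:
move_arm(rows="0.06 -0.001 0.006 0 0 0 1;0.12 -0.001 0.006 0 0 0 1;0.15 -0.001 0.006 0 0 0 1;0.18 -0.001 0.006 0 0 0 1;0.21 -0.001 0.006 0 0 0 1;0.24 -0.001 0.006 0 0 0 1;0.27 -0.001 0.006 0 0 0 1;0.3 -0.001 0.006 0 0 0 1;0.3 -0.001 0.006 0 0 0 1")

```text
clock: 43.68
eef_pos: [528.7, -145.8, -6.3]
tool_rot: [3.141, -0.002, 0.11]
force: [-0.2, -0.8, -0.5]
width: 9.3
gripper_force: 59.1
```

Emit:
move_arm(rows="0.006 0 0 0 0 0 1;0.012 0 0 0 0 0 1;0.018 0 0 0 0 0 1;0.018 0 0 0 0 0 1;0.018 0 0 0 0 0 1")

```text
clock: 44.1
eef_pos: [531.5, -145.6, -6.3]
tool_rot: [-3.141, 0.0, 0.108]
force: [0.8, -0.1, -0.8]
width: 9.3
gripper_force: 59.1
```

Emit:
move_arm(rows="0.005 0 0 0 0 0 1;0.01 0 0 0 0 0 1;0.01 0 0 0 0 0 1;0.01 0 0 0 0 0 1")

```text
clock: 44.43
eef_pos: [533.2, -145.4, -6.5]
tool_rot: [-3.141, 0.002, 0.108]
force: [-5.8, -0.8, 2.0]
width: 9.0
gripper_force: 59.3
```

Emit:
move_arm(rows="0.005 0 0 0 0 0 1;0.01 0 0 0 0 0 1;0.01 0 0 0 0 0 1;0.01 0 0 0 0 0 1")

```text
clock: 44.77
eef_pos: [533.1, -145.4, -6.4]
tool_rot: [-3.14, 0.007, 0.107]
force: [-12.1, 0.1, 7.4]
width: 8.9
gripper_force: 60.4
```

Emit:
move_arm(rows="0 0 0 0 0 0 -1;0 0 0 0 0 0 -1;0 0 0 0 0 0 -1;0 0 0 0 0 0 -1;0 0 0 0 0 0 -1;0 0 0 0 0 0 -1;0 0 -0.12 0 0 0 -1;0 0 -0.24 0 0 0 -1;0 0 -0.45 0 0 0 -1;0 0 -0.45 0 0 0 -1;0 0 -0.45 0 0 0 -1;0 0 -0.45 0 0 0 -1")

```text
clock: 45.77
eef_pos: [538.8, -144.8, 129.9]
tool_rot: [3.141, -0.003, 0.109]
force: [-0.5, 0.0, -0.0]
width: 85.4
gripper_force: 0.0
```

Run:
```python
from pick import *
s=settle(); i,k=cam('wrist','k4'); e=s['eef_pos']; print(s['clock'],e)
a=i[30:250,150:500]; b,kb=cam('side','s8'); u,v=proj(kb,[560,-140,20]).astype(int); b=b[v-50:v+40,u-70:u+70]
cv2.imwrite('pics/k4c.png',np.hstack([cv2.resize(a,(420,300)),cv2.resize(b,(380,300))])[:,:,::-1])
P=[]
go([638.9,-134.8,100],1.14)
```

```text
46.3667 [ 537.61296527 -144.94933209  128.4828323 ]
go [0.3391 0.0028 0.0954] [-0.00e+00  1.00e-04 -6.57e-01] yaw 1.14 j7 -0.56
go [0.3391 0.0028 0.0954] [1.000e-04 1.000e-04 1.343e+00] yaw 4.282 j7 -0.56
```

View pics/k4c.png

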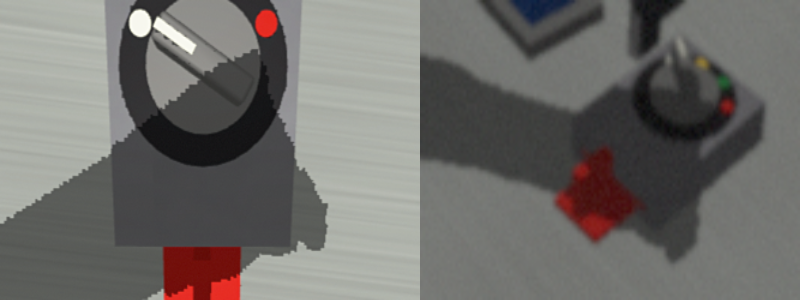

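The key is in the slot with its fin just outside the front face, and the dial points at white. Now the dial goes to green.

Emit:
move_arm(rows="0.339 0.003 0 0 0 -0.657 -1;0.339 0.003 0 0 0 -0.657 -1;0.339 0.003 0 0 0 -0.657 -1;0.339 0.003 0 0 0 -0.657 -1;0.339 0.003 0.095 0 0 -0.657 -1;0.339 0.003 0.095 0 0 -0.657 -1;0.339 0.003 0.095 0 0 -0.657 -1;0.339 0.003 0.095 0 0 -0.657 -1;0.339 0.003 0.095 0 0 -0.657 -1;0.339 0.003 0.095 0 0 -0.657 -1;0.339 0.003 0.095 0 0 -0.657 -1")

```text
clock: 47.38
eef_pos: [638.8, -134.9, 100.2]
tool_rot: [-3.141, -0.0, 1.139]
force: [0.4, -0.2, -0.3]
width: 85.3
gripper_force: 0.0
```

Run:
```python
from pick import *
s=settle();print(s['eef_pos'],s['tool_rot'])
go([638.9,-134.8,23],1.14)
```

```text
[ 638.90635109 -134.80662378  100.15574502] [-3.14153466e+00  1.45406165e-04  1.13901572e+00]
go [ 0.     -0.      0.2572] [-0.      0.0001 -0.0006] yaw 1.14 j7 0.15
go [ 0.     -0.      0.2572] [1.0000e-04 1.0000e-04 1.9994e+00] yaw 4.282 j7 0.15
```

Emit:
move_arm(rows="0 0 0.1 0 0 0 -1;0 0 0.2 0 0 0 -1;0 0 0.257 0 0 0 -1;0 0 0.257 0 0 0 -1;0 0 0.257 0 0 0 -1;0 0 0.257 0 0 0 -1")

```text
clock: 47.98
eef_pos: [639.9, -135.4, 24.3]
tool_rot: [3.14, 0.0, 1.14]
force: [0.5, 0.2, 0.7]
width: 85.8
gripper_force: 0.0
```

Emit:
move_arm(rows="0 0 0 0 0 0 1;0 0 0 0 0 0 1;0 0 0 0 0 0 1;0 0 0 0 0 0 1;0 0 0 0 0 0 1;0 0 0 0 0 0 1;0 0 0 0 0 0 1;0 0 0 0 0 0 1;0 0 0 0 0 0 1;0 0 0 0 0 0 1")

```text
clock: 48.82
eef_pos: [639.2, -134.9, 23.5]
tool_rot: [3.141, -0.0, 1.14]
force: [-0.3, -0.7, 5.2]
width: 10.6
gripper_force: 60.8
```

Emit:
move_arm(rows="0 0 0 0 0 0.08 1;0 0 0 0 0 0.16 1;0 0 0 0 0 0.24 1;0 0 0 0 0 0.32 1;0 0 0 0 0 0.4 1;0 0 0 0 0 0.48 1;0 0 0 0 0 0.56 1;0 0 0 0 0 0.64 1;0 0 0 0 0 0.72 1;0 0 0 0 0 0.8 1;0 0 0 0 0 0.885 1;0 0 0 0 0 0.885 1")

```text
clock: 49.82
eef_pos: [639.0, -134.5, 23.5]
tool_rot: [-3.142, 0.0, -0.255]
force: [-1.4, 1.7, 5.9]
width: 10.8
gripper_force: 61.2
```

Emit:
move_arm(rows="0 0 0 0 0 0.002 1;0 0 0 0 0 0.002 1;0 0 0 0 0 0.002 1")

```text
clock: 50.07
eef_pos: [639.1, -134.5, 23.5]
tool_rot: [-3.141, -0.0, -0.253]
force: [-0.8, 0.4, 6.8]
width: 10.9
gripper_force: 61.2
```

Release, rise and retreat a little, then check everything.

Emit:
move_arm(rows="0 0 0 0 0 0 -1;0 0 0 0 0 0 -1;0 0 0 0 0 0 -1;0 0 0 0 0 0 -1;0 0 0 0 0 0 -1;0 0 0 0 0 0 -1;0 0 -0.12 0 0 0 -1;0 0 -0.24 0 0 0 -1;0 0 -0.5 0 0 0 -1;0 0 -0.5 0 0 0 -1;0 0 -0.5 0 0 0 -1;0 0 -0.5 0 0 0 -1")

```text
clock: 51.07
eef_pos: [640.2, -135.6, 175.6]
tool_rot: [-3.141, -0.005, -0.253]
force: [0.8, 0.4, -0.7]
width: 85.3
gripper_force: 0.0
```

Run:
```python
from pick import *
from bar import barangle
s=settle(); i,k=cam('wrist','f1'); print(s['clock'],s['eef_pos'])
j,kj=cam('side','f2'); u,v=proj(kj,[590,0,20]).astype(int); b=j[v-95:v+105,u-130:u+130]
W=barangle(i,k)[::-1,::-1]
cv2.imwrite('pics/fc.png',np.hstack([cv2.resize(W,(320,320)),cv2.resize(b,(416,320),interpolation=cv2.INTER_CUBIC)])[:,:,::-1])
```

```text
51.6667 [ 638.80280036 -134.83703557  172.78295621]
```

View pics/fc.png

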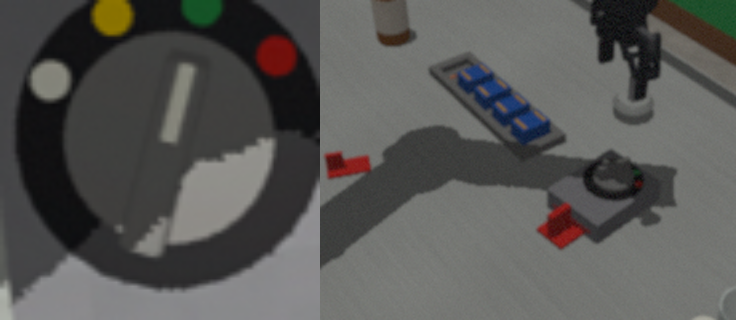

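Run:
```python
from fit import *
k=load('k4'); i=cv2.imread('pics/k4.png')[:,:,::-1]
M=[box(-45,-2,-25,25,0,5),box(-43,-7,-5,5,5,45)]
p0=np.array([556,-142.7])+2*np.array([.994,.109])
for q in(p0,p0-[5,0]): p,e=fit(M,red,[(i,k)],(*q,.109,0)); u=np.array([np.cos(p[2]),np.sin(p[2])]); print(p.round(2),round(e,3),'depth of nose past mouth',((p[:2]+45*u-[556,-142.7])@u).round(2))
```

```text
[ 5.5105e+02 -1.4271e+02  1.1000e-01] 0.159 depth of nose past mouth 40.08
[ 5.5106e+02 -1.4271e+02  1.1000e-01] 0.163 depth of nose past mouth 40.09
```

The unit's edge hides part of the key in that view, so I check from the front.

Run:
```python
from h import *
go([430,-156,130],.108)
```

```text
go [-0.6564  0.2427  0.1434] [ 0.0e+00  1.0e-04 -2.3e-01] yaw 0.108 j7 -1.04
go [-0.6564  0.2427  0.1434] [ 1.00e-04 -0.00e+00  1.77e+00] yaw 3.25 j7 -1.04
```

Emit:
move_arm(rows="-0.656 0.243 0 0 0 -0.23 -1;-0.656 0.243 0 0 0 -0.23 -1;-0.656 0.243 0 0 0 -0.23 -1;-0.656 0.243 0 0 0 -0.23 -1;-0.656 0.243 0 0 0 -0.23 -1;-0.656 0.243 0.14 0 0 -0.23 -1;-0.656 0.243 0.14 0 0 -0.23 -1;-0.656 0.243 0.14 0 0 -0.23 -1;-0.656 0.243 0.14 0 0 -0.23 -1;-0.656 0.243 0.14 0 0 -0.23 -1")

```text
clock: 52.6
eef_pos: [432.0, -156.8, 131.9]
tool_rot: [3.14, -0.002, 0.109]
force: [0.3, -0.3, 0.5]
width: 85.5
gripper_force: 0.0
```

Run:
```python
from pick import *
s=settle(); i,k=cam('wrist','g1'); print(s['clock'],s['eef_pos'])
M=[box(-45,-2,-25,25,0,5),box(-43,-7,-5,5,5,45)]
p,e=fit(M,red,[(i,k)],(558,-142.5,.109,0)); u=np.array([np.cos(p[2]),np.sin(p[2])]); print(p.round(2),round(e,3),'depth',((p[:2]+45*u-[556,-142.7])@u).round(2))
cv2.imwrite('pics/g1c.png',cv2.resize(i[0:240,160:480,::-1],(800,600),interpolation=cv2.INTER_CUBIC))
```

```text
53.0 [ 430.30734272 -156.03732659  131.20471658]
[ 5.5842e+02 -1.4194e+02  1.1000e-01] 0.065 depth 47.49
```

View pics/g1c.png

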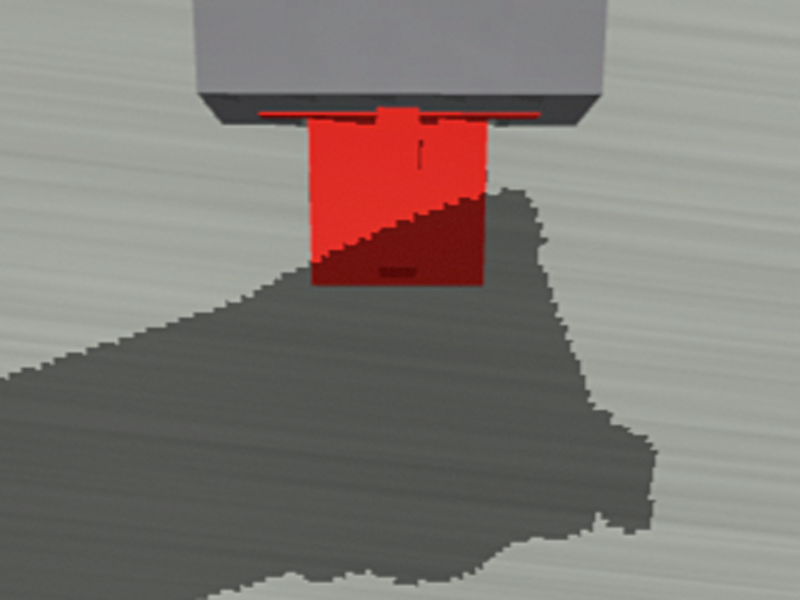

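The key sits square in the slot, with its rear edge at (312..483,285). The fitted depth is 47.5 mm against the 47 mm required, so it is fully home. The packs are seated, the dial is at green and the robot is clear.

```bash
python3 -c "
from cell import *
print(finish_job())"
```

```text
the job is handed in; nothing more can be done
None
```

I turned the dial to white, seated the four blue packs present in pockets 0 to 3, pushed the large red key fully home (measured 47.5 mm against 47), turned the dial to green, and handed the job in after about 53 s of the 210 s; the bystanders were never touched, and no verdict came back.

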